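Set up four cast specimens on their test stations

ROBOT

A 6-joint arm with a two-finger parallel gripper is mounted at the origin on the work surface. World frame = base frame: x ahead of the robot, y to its left, z up, the work surface at z = 0. Lengths are in mm, angles in rad, forces in N, time in s.
With the tool pointing down it reaches from about 350 to 875 mm from the base axis. Payload 4.2 kg.
Tool frame: the origin (TCP) lies midway between the tips of the shut fingers; the grasp point (between the pads) lies 19 mm behind it; z points along the fingers, y is the line along which they close (so a half turn about z gives the same grasp; the last joint's range is limited). The gripper opens to 85 mm and grips with 20 to 120 N. Pads are 22 mm wide; open, the fingers measure 114 mm over their backs; the gripper's body (76 mm by 85 mm) begins 54 mm behind the grasp point. The pads swing forward as they close: fully open they stand 13 mm farther back than shut.
Start: joints at [1.535, 0.385, 0.008, 0, -1.194, -0.259], TCP at [181.561, 598.026, 209.012] pointing down, gripper open.
Joint ranges: [-3.14, 3.14], [-1.21, 2.06], [-1.07, 1.41], [-3.16, 2.05], [-2.99, -0.16], [-3.1, 3.1]. Speed limits (rad/s): [2.79, 2.79, 3.14, 3.14, 3.14, 3.14].

INTERFACE

Orientations are given as a unit quaternion [x, y, z, w].
In Python, from bench import arm gives the robot as it stands. The module is installed in compiled form; this text tells all that it offers.
- The arm moves only by the shell command python3 -m handwheel 'ROWS' [OPENING]. ROWS is JSON, a list of rows, each an object of numbers: "x", "y", "z": the shift along the world's x, y, z each as a share of 20 cm, from -1 to 1; "ax", "ay", "az": the turn, a rotation vector about the world's x, y, z each as a share of 90 degrees, from -1 to 1. In form: [{"x": .., "y": .., "z": .., "ax": .., "ay": .., "az": ..}, ...]. A call has exactly 8 rows; each row shifts and turns the commanded pose from where the row before left it; what a row does not reach is not made up. A row lasts 1/10 s, in which the tool goes at most 50 mm and 8.59 degrees, less where a joint would pass 70% of its speed; a pose out of reach is approached as far as the arm can. A call with a number of a shift or a turn outside -1 to 1 is refused whole. A call with a gripper value outside its range is refused whole. OPENING is the opening, from -1 (shut) to 1 (fully open), set as the call begins (- or left out, the last holds). The fingers move at their own pace and stop on an object; the grip force is fixed at half the most. Time passes only in rows, so rows that do not move let the fingers close, or fill a call up. It gives the time, the measured TCP pose, the force, the opening and the grip force at its end, in the units of the state.
- arm.read_state(): the state, without advancing time (a new reading comes with each control period).
- arm.get_image(name): name is "scene" or "side" or "wrist"; returns the picture (420x560x3 uint8, red, green, blue); there is no depth.
- arm.camera_params(name): a dict with "K" (3x3 intrinsics, pixels), "k1" (the pictures are not rectified: a ray, as slopes to the right and down, at radius r is drawn at 1 + k1 r^2 times it, then the intrinsics apply), "position" and "orientation" of the camera in the world. Camera axes: x right, y down, z forward; pixel columns grow to the right and rows downward; lengths in mm; the calibration is good to about 2 mm. A picture is of the moment at which its call begins: read the wrist's pose just before it. camera_params takes no time and is no camera call; for the wrist camera it gives the pose at the moment of the call.
- arm.job_done(): hands the job in; it is judged then, once.
The state is a dict: "clock": time; "joints": joint angles; "joint_vel": joint speeds; "joint_efforts": joint torques, N m; "position": TCP position; "ee_rot": TCP orientation; "contact_force": force on the tool from outside, world axes, zero at the start; "wrist_torque": the same for the moment, N m; "gripper_width": finger opening in mm; "grasp_force": force on a finger pad.
Only numpy, scipy, OpenCV 4.12 (cv2) and the standard library are available. Lean on these libraries where they do the work, as an engineer would, in place of code of your own. Each camera call takes 0.05 s, during which the arm holds its last target. There are 200 camera calls.

TASK

Set up the four black cast specimens for testing, each on its own station: the cube on the middle of the scale's blue pan, the round disc on the middle of the round steel compression platen, the long straight bar across both rollers of the bend fixture, centred and lengthwise over the fixture's centre line, and the waisted dog-bone over the matching outline on the white marking plate, lined up with it. The castings are brittle: set each one down upright as it lies now, without dropping or flinging it, and leave it at rest; do not disturb the little white pot or the brass weight standing among them.

Things in the scene. Friction and masses are not known exactly. Their poses are not given: they have to be found in the camera images.
- cube: black cast cube, 40 x 40 x 40 mm, small white tag on top, about 115 g, loose on the bench. Origin at the centre of its underside, z up, x and y square to its sides
- disc: black cast round disc, 56 mm diameter, 24 mm high, small white tag on top, about 105 g, loose on the bench. Origin at the centre of its underside, z up
- bar: black cast straight bar, 24 mm wide (x), 120 mm long (y), 24 mm high, white tag near one end, about 125 g, loose on the bench. Origin at the centre of its underside, z up; y runs along its length (either end may go either way)
- dogbone: black cast dog-bone tensile specimen, 120 mm long (y), heads 36 mm wide, straight waist 20 mm wide (x) over the middle 48 mm, 22 mm high, white tag on one head, about 105 g, loose on the bench. Origin at the centre of its underside, z up; y runs along its length (either end may go either way)
- scale: white bench scale, fixed: square blue pan 118 x 118 mm on a 130 x 130 mm rim, pan surface 52 mm above the bench; the lower control end (37 mm high at most) with a dark panel and display reaches out on one side, body 142 mm wide (y), from 67 mm on the -x side to 140 mm on the +x side. Origin under the centre of the PAN, on the bench; z up; x points from the pan to the display
- platen: round steel compression platen, fixed: dark base flange 120 mm diameter and 14 mm high, bright platen 100 mm diameter with scribed centring rings, flat top 34 mm above the bench. Origin under its centre, on the bench, z up
- bend_fixture: three-point-bend lower fixture, fixed: aluminium base plate 70 mm (x) by 150 mm (y), 12 mm thick, with two steel rollers of 12 mm diameter and 60 mm length lying along x at y = -40 and +40 mm on dark blocks (56 x 20 mm); roller tops 34 mm above the bench; dark centre lines along x and y. Origin under its centre, on the bench, z up; the bar must lie along its y
- marking_plate: white marking-out plate, fixed, 90 mm (x) by 170 mm (y), 8 mm thick, with the dog-bone's true-size blue outline at its centre, lengthwise along y, red gauge marks beside the waist and flat printed steel scales along both long edges. The top, 8 mm above the bench, is flat. Origin under its centre, on the bench, z up
- pot: small white lidded sample pot, 44 mm diameter, 40 mm high, loose, standing between the specimens and the stations; to be left where it is. Origin at the centre of its underside
- weight: small brass calibration weight with a knob, 22 mm diameter, 37 mm high, 100 g, loose, standing between the specimens and the stations; to be left where it is. Origin at the centre of its underside
There are look-alikes about, which are no part of the job. What is meant by the platen is not green, and is the larger of those in its own colour. What is shaped like the dogbone but pink is not meant.

How it is judged:
By the outcome, as a careful person would: the job done as asked, in the order asked, and still so for the second after the job is handed in, with the robot touching nothing.
It also fails if it takes over 112 s, if anything falls off the work surface, if the arm or the gripper's body presses on something with over 40 N, if the wrist force passes 120 N, or if a joint passes its speed limit or range.

## Working session

There is one attempt and no reset: what is moved stays moved. The work goes in short steps, Python scripts to look and compute and a shell command to move; the robot and the scene stay as the last step left them, time stands still between calls to the robot, and variables do not carry over. Pictures are saved under pics/ and viewed, at most 14 in all, crops included, and the job is handed in when it is done.

```bash
mkdir -p pics
cat > h.py <<'E'
import numpy as np, cv2
from bench import arm
from scipy.spatial.transform import Rotation as R
def snap(n,f):
    p=arm.camera_params(n); im=np.array(arm.get_image(n)); cv2.imwrite('pics/'+f,im[:,:,::-1]); np.save('pics/'+f[:-4]+'.npy',im)
    import pickle; pickle.dump(p,open('pics/'+f[:-4]+'.pkl','wb')); return im,p
def load(f):
    import pickle; return np.load(f'pics/{f}.npy'),pickle.load(open(f'pics/{f}.pkl','rb'))
def ray(p,uv):
    K=np.array(p['K']);d=np.array([p['k1'],0,0,0,0],float)
    uv=np.array(uv,float).reshape(-1,2)
    q=(uv-K[[0,1],2])/K[[0,1],[0,1]]; s=q.copy()
    for _ in range(20): s=q/(1+p['k1']*(s**2).sum(1,keepdims=True))
    return R.from_quat(p['orientation']).apply(np.c_[s,np.ones(len(s))])
def onz(p,uv,z):
    d=ray(p,uv);o=np.array(p['position']);return (o+d*((z-o[2])/d[:,2:]))[:,:2]
E
python3 - <<'E'
from h import *
for n in('scene','side','wrist'):
    im,p=snap(n,n+'0.png');print(n,p)
s=arm.read_state();print(s)
E
```

```text
scene {'K': array([[518.0115374 ,   0.        , 279.29725208],
       [  0.        , 518.0115374 , 204.27879029],
       [  0.        ,   0.        ,   1.        ]]), 'k1': -0.18050733495349233, 'position': array([1037.67623087,  566.14697998, 1014.26530933]), 'orientation': array([ 0.34700784,  0.87748379, -0.30690687, -0.12416089])}
side {'K': array([[437.4724924 ,   0.        , 284.46662083],
       [  0.        , 437.4724924 , 207.56341781],
       [  0.        ,   0.        ,   1.        ]]), 'k1': -0.1075755361402412, 'position': array([ 311.48357582, -853.18876085,  520.1377641 ]), 'orientation': array([ 0.85458285, -0.10237324,  0.04873019, -0.50678717])}
wrist {'K': array([[366.71473187,   0.        , 285.18266942],
       [  0.        , 366.71473187, 214.80428964],
       [  0.        ,   0.        ,   1.        ]]), 'k1': -0.10081146977956999, 'position': array([259.97263377, 573.5606316 , 373.78946702]), 'orientation': array([-0.58799386,  0.79271165,  0.12807493, -0.09730506])}
{'clock': 0.15, 'joints': array([ 1.53459012e+00,  3.85364035e-01,  6.94709530e-03, -3.75193042e-04,
       -1.19401464e+00, -2.58618481e-01]), 'joint_vel': array([ 0.00036888, -0.00151094,  0.00397132,  0.00120978, -0.00122516,
       -0.00025383]), 'joint_efforts': array([ 6.57633700e-05, -3.92678583e+01,  1.88584560e+01,  4.18852419e+00,
       -3.36513156e-03,  1.21419056e-06]), 'position': array([181.438646  , 597.58030519, 208.1819452 ]), 'ee_rot': array([ 9.89143955e-01, -1.46947397e-01, -8.25656712e-05,  8.31929867e-04]), 'contact_force': array([-0.31809192,  0.46604357,  0.25264319]), 'wrist_torque': array([0.0235212 , 0.02037712, 0.00228201]), 'grasp_force': 0.0, 'gripper_width': 85.3191100848488}
```

View pics/scene0.png

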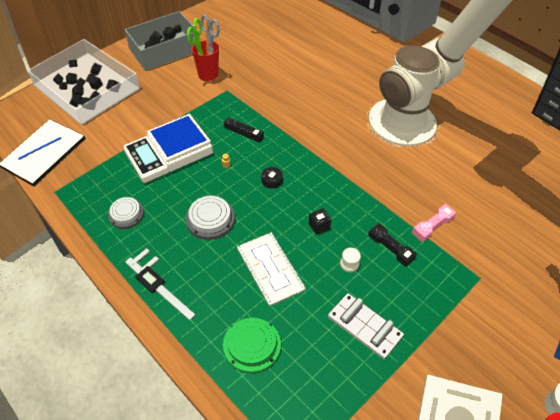

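View pics/side0.png

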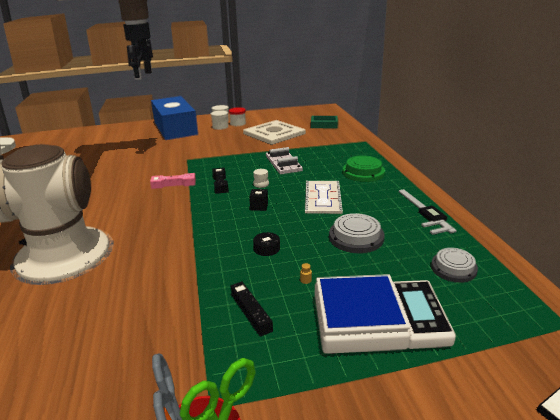

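Scene view: the black cube is at (320,221), the disc at (272,177), the bar at (244,129) and the dog-bone at (392,245). The pot is at (350,260) and the weight at (226,160). The stations are the scale pan (180,138), the platen (210,215), the bend fixture (367,324) and the marking plate (270,267).

Possible mix-ups:
- **Platen:** large steel (210,215), small steel (125,211) or green (252,345). I choose the large steel one.
- **Dog-bone:** black (392,245) or pink (435,222), with the plate's printed outline at (270,267). I choose the black one.

```bash
cat > m.py <<'E'
from h import *
im,p=load('scene0'); 
hsv=cv2.cvtColor(im,cv2.COLOR_RGB2HSV)
def blob(mask,seed,r=45):
    m=mask.astype(np.uint8); n,l,st,c=cv2.connectedComponentsWithStats(m)
    w=np.argwhere(m>0)[:,::-1]; k=w[np.argmin(((w-seed)**2).sum(1))]; return l==l[k[1],k[0]]
blk=(im.max(2)<60)&~((hsv[...,1]>130)&(im[...,1]>40))
def pc(mask,z):
    ys,xs=np.nonzero(mask); P=onz(p,np.c_[xs,ys],z); c=P.mean(0); w,v=np.linalg.eigh(np.cov(P.T)); a=v[:,1]
    (cx,cy),wh,an=cv2.minAreaRect(P.astype(np.float32))
    return c.round(1),len(xs),np.degrees(np.arctan2(a[1],a[0])).round(1),'rect',np.round([cx,cy,*wh,an],1)
for n,s,z in(('cube',(320,224),20),('disc',(272,180),12),('bar',(240,128),12),('dog',(390,243),11)): print(n,pc(blob(blk,s),z))
blue=(hsv[...,0]>110)&(hsv[...,0]<130)&(hsv[...,1]>180)&(im[...,2]>100)
print('pan',pc(blob(blue,(180,138)),52))
print('platen',onz(p,[(210,213)],34),'plate',onz(p,[(270,267)],8),'fix',onz(p,[(367,326)],12),'rollers',onz(p,[(352,310),(382,331)],34))
print('pot',onz(p,[(350,260)],20),'wt',onz(p,[(226,161)],18), 'small',onz(p,[(125,211)],30))
c=cv2.resize(im[90:350,100:450],None,fx=2.2,fy=2.2,interpolation=cv2.INTER_CUBIC);cv2.imwrite('pics/crop1.png',c[...,::-1])
E
python3 m.py
```

```text
cube (array([458.1,  95.5]), 312, np.float64(57.6), 'rect', array([454.3,  93.7,  61.8,  52.7,  73.2]))
disc (array([439.2, -90.8]), 290, np.float64(47.1), 'rect', array([436.1, -93.8,  69.6,  51.6,  48. ]))
bar (array([ 375.3, -280.4]), 361, np.float64(103.1), 'rect', array([ 373.6, -280.9,   40.5,  128.3,   15.5]))
dog (array([373.6, 251.7]), 599, np.float64(86.8), 'rect', array([372.4, 253. , 125. ,  45.8,  88.2]))
pan (array([ 544., -350.]), 1060, np.float64(109.9), 'rect', array([ 543.3, -351.6,  111.5,  111.9,   78.9]))
platen [[636.48303155 -95.7423749 ]] plate [[622.93989049 101.64544179]] fix [[574.8960627  352.18324898]] rollers [[580.1320832  310.21132699]
 [571.15240836 386.18984478]]
pot [[482.61903431 218.18756551]] wt [[ 490.46049113 -214.28393992]] small [[ 784.59690974 -246.2187768 ]]
```

View pics/crop1.png

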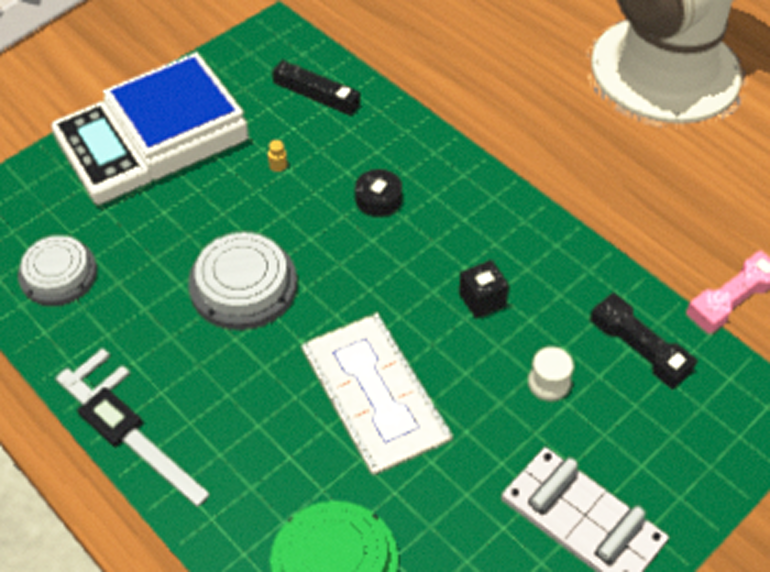

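```bash
python3 -m handwheel '[{"x":0.115,"y":-0.2,"z":0.05,"az":0.016},{"x":0.115,"y":-0.2,"z":0.05,"az":0.016},{"x":0.115,"y":-0.2,"z":0.05,"az":0.016},{"x":0.115,"y":-0.2,"z":0.05,"az":0.016},{"x":0.115,"y":-0.2,"z":0.05,"az":0.016},{"x":0.115,"y":-0.2,"z":0.05,"az":0.016},{"x":0.115,"y":-0.2,"z":0.05,"az":0.016},{"x":0.115,"y":-0.2,"z":0.05,"az":0.016}]' 1
python3 -m handwheel '[{"x":0.115,"y":-0.2,"z":0.05,"az":0.016},{"x":0.115,"y":-0.2,"z":0.05,"az":0.016},{"x":0.115,"y":-0.2,"z":0.05,"az":0.016},{"x":0.115,"y":-0.2,"z":0.05,"az":0.012},{"x":0,"y":-0.1,"z":0.05},{"x":0,"y":0,"z":0},{"x":0,"y":0,"z":0},{"x":0,"y":0,"z":0}]'
python3 - <<'E'
from h import *
im,p=snap('wrist','w1.png');print(p['position'],R.from_quat(p['orientation']).as_matrix().round(3))
s=arm.read_state();print(s['clock'],s['position'],R.from_quat(s['ee_rot']).as_matrix().round(3),s['joints'],s['contact_force'])
E
```

```text
[259.9876955  573.60350002 373.93556323] [[-0.29  -0.907 -0.305]
 [-0.957  0.276  0.089]
 [ 0.003  0.317 -0.948]]
0.2 [181.48471612 597.69089339 208.3537932 ] [[ 0.957 -0.291 -0.   ]
 [-0.291 -0.957 -0.001]
 [ 0.     0.001 -1.   ]] [ 1.53459512e+00  3.85254316e-01  7.15945549e-03 -2.23802064e-04
 -1.19399389e+00 -2.58594594e-01] [0.3364823  0.65600929 0.01035852]invalid input at $[0]: expected keys x, y, z, ax, ay, az
invalid input at $[0]: expected keys x, y, z, ax, ay, az
```

View pics/w1.png

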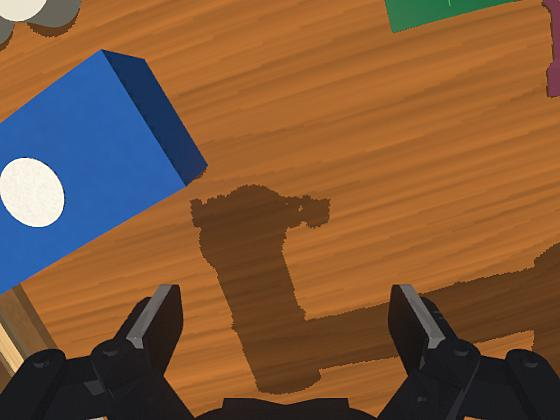

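The wrist view shows only the bench and a blue box; the move was refused because every row needs all six keys. I'll resend it.

```bash
python3 -m handwheel '[{"x":0.115,"y":-0.2,"z":0.05,"ax":0,"ay":0,"az":0.016},{"x":0.115,"y":-0.2,"z":0.05,"ax":0,"ay":0,"az":0.016},{"x":0.115,"y":-0.2,"z":0.05,"ax":0,"ay":0,"az":0.016},{"x":0.115,"y":-0.2,"z":0.05,"ax":0,"ay":0,"az":0.016},{"x":0.115,"y":-0.2,"z":0.05,"ax":0,"ay":0,"az":0.016},{"x":0.115,"y":-0.2,"z":0.05,"ax":0,"ay":0,"az":0.016},{"x":0.115,"y":-0.2,"z":0.05,"ax":0,"ay":0,"az":0.016},{"x":0.115,"y":-0.2,"z":0.05,"ax":0,"ay":0,"az":0.016}]' 1
python3 -m handwheel '[{"x":0.115,"y":-0.2,"z":0.05,"ax":0,"ay":0,"az":0.016},{"x":0.115,"y":-0.2,"z":0.05,"ax":0,"ay":0,"az":0.016},{"x":0.115,"y":-0.2,"z":0.05,"ax":0,"ay":0,"az":0.016},{"x":0.115,"y":-0.2,"z":0.05,"ax":0,"ay":0,"az":0.012},{"x":0,"y":-0.1,"z":0.05,"ax":0,"ay":0,"az":0},{"x":0,"y":0,"z":0,"ax":0,"ay":0,"az":0},{"x":0,"y":0,"z":0,"ax":0,"ay":0,"az":0},{"x":0,"y":0,"z":0,"ax":0,"ay":0,"az":0}]'
python3 - <<'E'
from h import *
im,p=snap('wrist','w1.png');print(p['position'],R.from_quat(p['orientation']).as_matrix().round(3))
s=arm.read_state();print(s['clock'],s['position'],R.from_quat(s['ee_rot']).as_matrix().round(3),s['joints'])
E
```

```text
clock: 1.0
position: [365.9, 276.2, 289.5]
ee_rot: [0.999, -0.046, 0.0, -0.0]
contact_force: [0.6, 0.8, 0.9]
gripper_width: 85.3
grasp_force: 0.0
clock: 1.8
position: [457.1, 98.7, 338.4]
ee_rot: [1.0, 0.001, -0.001, 0.0]
contact_force: [-0.4, -0.1, -0.0]
gripper_width: 85.5
grasp_force: 0.0
[539.264613    98.27075461 504.06148845] [[ 0.003 -0.948 -0.319]
 [-1.    -0.002 -0.002]
 [ 0.002  0.319 -0.948]]
1.85 [457.0947705   98.83883139 338.39257031] [[ 1.     0.002 -0.001]
 [ 0.002 -1.    -0.   ]
 [-0.001  0.    -1.   ]] [ 5.61420875e-01  4.14017744e-02 -1.17075716e-01 -3.62460582e-04
 -1.41336599e+00  1.01136158e+00]
```

View pics/w1.png

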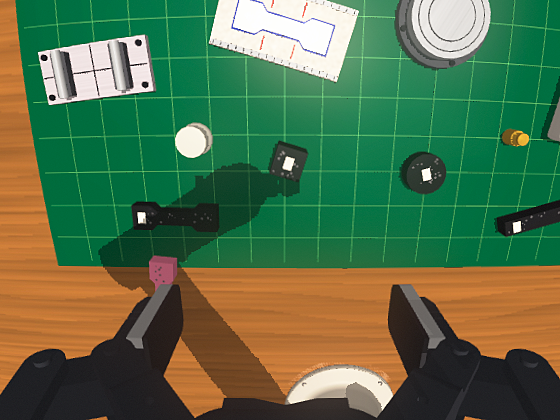

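The wrist view shows the cube (289,160), disc (424,172), dog-bone (175,216) and pot (194,140). The fixture is at (97,68), partly out of frame are the plate at (285,30) and the platen at (445,25), and the weight is at (516,138). Next is one view further out for the plate, platen and scale.

```bash
python3 -m handwheel '[{"x":0.1,"y":-0.22,"z":0,"ax":0,"ay":0,"az":0},{"x":0.1,"y":-0.22,"z":0,"ax":0,"ay":0,"az":0},{"x":0.1,"y":-0.22,"z":0,"ax":0,"ay":0,"az":0},{"x":0.1,"y":-0.22,"z":0,"ax":0,"ay":0,"az":0},{"x":0.1,"y":-0.22,"z":0,"ax":0,"ay":0,"az":0},{"x":0,"y":0,"z":0,"ax":0,"ay":0,"az":0},{"x":0,"y":0,"z":0,"ax":0,"ay":0,"az":0},{"x":0,"y":0,"z":0,"ax":0,"ay":0,"az":0}]'
python3 - <<'E'
from h import *
im,p=snap('wrist','w2.png');s=arm.read_state();print(s['clock'],s['position'])
E
```

```text
clock: 2.65
position: [557.4, -120.7, 338.8]
ee_rot: [1.0, 0.001, -0.0, -0.0]
contact_force: [0.3, -0.1, 0.6]
gripper_width: 85.5
grasp_force: 0.0
2.7 [ 557.37315928 -120.4702169   339.15997318]
```

View pics/w2.png

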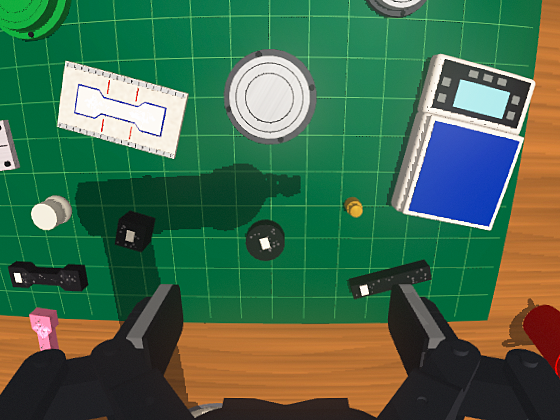

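Wrist view 2: the plate is centred at (122,110), the platen at (270,97), the pan at (466,172), the bar at (390,280) and the weight at (354,207). The small steel decoy is at (398,5) and the green one at (30,10).

```bash
cat > m2.py <<'E'
from h import *
def cc(m,seed,close=0):
    m=m.astype(np.uint8)
    if close: m=cv2.morphologyEx(m,cv2.MORPH_CLOSE,np.ones((close,close)))
    n,l=cv2.connectedComponents(m); w=np.argwhere(m>0)[:,::-1]; k=w[np.argmin(((w-seed)**2).sum(1))]; return (l==l[k[1],k[0]]).astype(np.uint8)
def hullP(p,m,z):
    c=max(cv2.findContours(m,cv2.RETR_EXTERNAL,cv2.CHAIN_APPROX_NONE)[0],key=len)[:,0]
    return onz(p,c,z).astype(np.float32)
def rect(P):
    b=cv2.boxPoints(cv2.minAreaRect(P)); e=np.array([b[1]-b[0],b[2]-b[1]]); L=np.linalg.norm(e,axis=1); i=L.argmax()
    return dict(c=b.mean(0).round(1).tolist(),L=L.max().round(1),W=L.min().round(1),ang=round(float(np.degrees(np.arctan2(e[i][1],e[i][0]))%180),1))
def masks(im):
    im=im.astype(int); mx=im.max(2);mn=im.min(2)
    return (mx<75)&(mx-mn<22), (mn>130)&(mx-mn<60)
def allm(f,L):
    im,p=load(f); d,w=masks(im); hsv=cv2.cvtColor(im,cv2.COLOR_RGB2HSV); i2=im.astype(int)
    bl=(i2[...,2]>90)&(i2[...,2]-i2[...,:2].max(2)>60); by=(hsv[...,0]>12)&(hsv[...,0]<30)&(hsv[...,1]>140)
    M=dict(d=d,w=w,b=bl,y=by)
    for n,k,s,z,c in L:
        P=hullP(p,cc(M[k],s,c),z); print(f,n,rect(P),'circ',np.round([*cv2.minEnclosingCircle(P)[0],cv2.minEnclosingCircle(P)[1]],1))
if __name__=='__main__':
    allm('w1',[('cube','d',(289,172),20,7),('disc','d',(412,180),12,7),('dog','d',(180,216),11,9),('fix','w',(90,85),12,9),('pot','w',(190,142),20,3),('weight','y',(516,138),18,3)])
    allm('w2',[('plate','w',(75,90),8,15),('platen','w',(270,97),34,9),('pan','b',(466,172),52,9),('bar','d',(400,278),12,9),('disc','d',(255,250),12,7),('cube','d',(135,230),20,7),('pot','w',(45,215),20,3),('weight','y',(354,207),18,3)])
    im,p=load('w2'); i2=im.astype(int); bl=(i2[...,2]-i2[...,:2].max(2)>25); bl[:,200:]=0;bl[:60]=0;bl[165:]=0
    n,l,st,_=cv2.connectedComponentsWithStats(bl.astype(np.uint8)); k=1+st[1:,4].argmax(); ys,xs=np.nonzero(bl); keep=(xs>60)&(xs<180)
    print('outline',rect(hullP(p,cv2.dilate(bl.astype(np.uint8),np.ones((3,3))),8)),st[k])
E
python3 m2.py
```

```text
w1 cube {'c': [451.20001220703125, 93.30000305175781], 'L': np.float32(45.5), 'W': np.float32(41.5), 'ang': 162.7} circ [451.4  92.6  29.7]
w1 disc {'c': [435.70001220703125, -94.0999984741211], 'L': np.float32(64.3), 'W': np.float32(55.1), 'ang': 69.6} circ [435.4 -93.9  32.4]
w1 dog {'c': [370.20001220703125, 255.39999389648438], 'L': np.float32(126.6), 'W': np.float32(42.7), 'ang': 88.9} circ [370. 255.  66.]
w1 fix {'c': [572.0, 346.70001220703125], 'L': np.float32(150.7), 'W': np.float32(70.4), 'ang': 95.2} circ [571.7 346.6  81.9]
w1 pot {'c': [479.79998779296875, 218.5], 'L': np.float32(50.5), 'W': np.float32(41.3), 'ang': 115.5} circ [480.8 219.   25.3]
w1 weight {'c': [487.8999938964844, -217.8000030517578], 'L': np.float32(40.1), 'W': np.float32(21.1), 'ang': 78.1} circ [ 487.6 -217.7   20.1]
w2 plate {'c': [620.4000244140625, 100.4000015258789], 'L': np.float32(170.5), 'W': np.float32(90.8), 'ang': 73.9} circ [620.8 100.2  95.6]
w2 platen {'c': [634.0999755859375, -101.5999984741211], 'L': np.float32(99.7), 'W': np.float32(99.3), 'ang': 0.1} circ [ 633.9 -101.8   50.2]
w2 
[... 283 characters left out ...]
2]
w2 disc {'c': [434.70001220703125, -92.30000305175781], 'L': np.float32(62.8), 'W': np.float32(54.0), 'ang': 0.1} circ [434.8 -93.4  31.6]
w2 cube {'c': [451.6000061035156, 95.0999984741211], 'L': np.float32(58.7), 'W': np.float32(51.2), 'ang': 163.3} circ [451.1  95.3  37.8]
w2 pot {'c': [472.8999938964844, 232.10000610351562], 'L': np.float32(41.0), 'W': np.float32(39.9), 'ang': 168.4} circ [473.1 231.6  21. ]
w2 weight {'c': [487.70001220703125, -217.60000610351562], 'L': np.float32(29.9), 'W': np.float32(21.0), 'ang': 28.9} circ [ 487.8 -217.4   15.1]
outline {'c': [620.4000244140625, 100.9000015258789], 'L': np.float32(128.1), 'W': np.float32(44.2), 'ang': 73.7} [ 74  84  93  53 357]
```

```bash
python3 -m handwheel '[{"x":-0.066,"y":0.134,"z":-0.143,"ax":0,"ay":0,"az":-0.024},{"x":-0.066,"y":0.134,"z":-0.143,"ax":0,"ay":0,"az":-0.024},{"x":-0.066,"y":0.134,"z":-0.143,"ax":0,"ay":0,"az":-0.024},{"x":-0.066,"y":0.134,"z":-0.143,"ax":0,"ay":0,"az":-0.024},{"x":-0.066,"y":0.134,"z":-0.143,"ax":0,"ay":0,"az":-0.024},{"x":-0.066,"y":0.134,"z":-0.143,"ax":0,"ay":0,"az":-0.024},{"x":-0.066,"y":0.134,"z":-0.143,"ax":0,"ay":0,"az":-0.024},{"x":-0.066,"y":0.134,"z":-0.143,"ax":0,"ay":0,"az":-0.024}]'
python3 -m handwheel '[{"x":0,"y":0,"z":0,"ax":0,"ay":0,"az":0},{"x":0,"y":0,"z":0,"ax":0,"ay":0,"az":0},{"x":0,"y":0,"z":0,"ax":0,"ay":0,"az":0},{"x":0,"y":0,"z":0,"ax":0,"ay":0,"az":0},{"x":0,"y":0,"z":0,"ax":0,"ay":0,"az":0},{"x":0,"y":0,"z":0,"ax":0,"ay":0,"az":0},{"x":0,"y":0,"z":0,"ax":0,"ay":0,"az":0},{"x":0,"y":0,"z":0,"ax":0,"ay":0,"az":0}]'
python3 - <<'E'
from h import *
from m2 import *
im,p=snap('wrist','w3.png')
E
```

```text
clock: 3.5
position: [450.9, 94.7, 110.2]
ee_rot: [0.989, -0.149, 0.001, -0.001]
contact_force: [0.6, 0.3, -0.5]
gripper_width: 85.2
grasp_force: 0.0
clock: 4.3
position: [452.1, 92.2, 110.3]
ee_rot: [0.989, -0.15, 0.0, -0.0]
contact_force: [0.2, 0.8, 0.3]
gripper_width: 85.3
grasp_force: 0.0
```

View pics/w3.png

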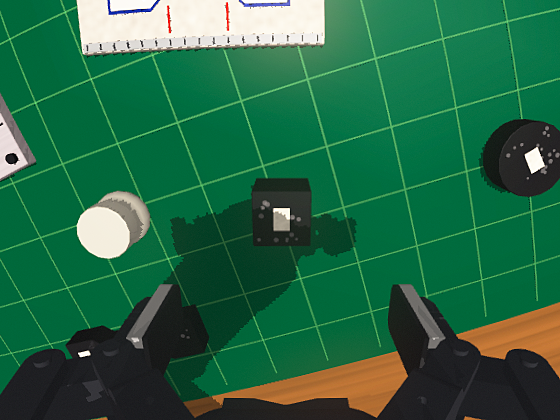

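The cube's top face spans (253,193) to (310,246) and sits square to the fingers.

Run:
```python
from m2 import *
im,p=load('w3')
c=np.array([(253,193),(311,192),(310,246),(253,246)]);P=onz(p,c,40);print(P.round(1),P.mean(0),np.linalg.norm(np.diff(P,axis=0),axis=1))
allm('w3',[('cube','d',(260,200),20,5)])
print(arm.read_state()['position'])
```

```text
[[475.8 106.4]
 [465.   69.3]
 [427.6  80.7]
 [439.5 118.8]] [451.95329634  93.78387979] [38.6282186  39.0221829  39.87891291]
w3 cube {'c': [450.6000061035156, 94.80000305175781], 'L': np.float32(51.1), 'W': np.float32(43.1), 'ang': 162.8} circ [449.6  94.9  32.2]
[452.01785882  92.25908056 110.23677688]
```

```bash
python3 -m handwheel '[{"x":0,"y":0.0075,"z":-0.2,"ax":0,"ay":0,"az":0},{"x":0,"y":0,"z":-0.15,"ax":0,"ay":0,"az":0},{"x":0,"y":0,"z":-0.1,"ax":0,"ay":0,"az":0},{"x":0,"y":0,"z":-0.05,"ax":0,"ay":0,"az":0},{"x":0,"y":0,"z":-0.02,"ax":0,"ay":0,"az":0},{"x":0,"y":0,"z":0,"ax":0,"ay":0,"az":0},{"x":0,"y":0,"z":0,"ax":0,"ay":0,"az":0},{"x":0,"y":0,"z":0,"ax":0,"ay":0,"az":0}]'
python3 -m handwheel '[{"x":0,"y":0,"z":0,"ax":0,"ay":0,"az":0},{"x":0,"y":0,"z":0,"ax":0,"ay":0,"az":0},{"x":0,"y":0,"z":0,"ax":0,"ay":0,"az":0},{"x":0,"y":0,"z":0,"ax":0,"ay":0,"az":0},{"x":0,"y":0,"z":0,"ax":0,"ay":0,"az":0},{"x":0,"y":0,"z":0,"ax":0,"ay":0,"az":0},{"x":0,"y":0,"z":0,"ax":0,"ay":0,"az":0},{"x":0,"y":0,"z":0,"ax":0,"ay":0,"az":0}]' -1
```

```text
clock: 5.15
position: [452.7, 94.4, 7.2]
ee_rot: [0.989, -0.15, 0.001, -0.001]
contact_force: [1.2, 0.3, 0.1]
gripper_width: 85.6
grasp_force: 0.0
clock: 5.95
position: [452.5, 94.2, 6.9]
ee_rot: [0.989, -0.15, 0.001, -0.0]
contact_force: [-0.2, 0.4, 5.1]
gripper_width: 38.3
grasp_force: 60.9
```

```bash
python3 -m handwheel '[{"x":0,"y":0,"z":0.1,"ax":0,"ay":0,"az":0},{"x":0,"y":0,"z":0.2,"ax":0,"ay":0,"az":0},{"x":0,"y":0,"z":0.2,"ax":0,"ay":0,"az":0},{"x":0,"y":0,"z":0.1,"ax":0,"ay":0,"az":0},{"x":0.02,"y":-0.1,"z":0,"ax":0,"ay":0,"az":0},{"x":0.04,"y":-0.2,"z":0,"ax":0,"ay":0,"az":0},{"x":0.04,"y":-0.2,"z":0,"ax":0,"ay":0,"az":0},{"x":0.04,"y":-0.2,"z":0,"ax":0,"ay":0,"az":0}]'
python3 -m handwheel '[{"x":0.04,"y":-0.21,"z":0,"ax":0,"ay":0,"az":0.009},{"x":0.04,"y":-0.21,"z":0,"ax":0,"ay":0,"az":0.009},{"x":0.04,"y":-0.21,"z":0,"ax":0,"ay":0,"az":0.009},{"x":0.04,"y":-0.21,"z":0,"ax":0,"ay":0,"az":0.009},{"x":0.04,"y":-0.21,"z":0,"ax":0,"ay":0,"az":0.009},{"x":0.04,"y":-0.21,"z":0,"ax":0,"ay":0,"az":0.009},{"x":0.04,"y":-0.18,"z":0,"ax":0,"ay":0,"az":0.009},{"x":0.025,"y":-0.09,"z":0,"ax":0,"ay":0,"az":0.009}]'
python3 -m handwheel '[{"x":0,"y":0,"z":0,"ax":0,"ay":0,"az":0},{"x":0,"y":0,"z":0,"ax":0,"ay":0,"az":0},{"x":0,"y":0,"z":-0.1,"ax":0,"ay":0,"az":0},{"x":0,"y":0,"z":-0.12,"ax":0,"ay":0,"az":0},{"x":0,"y":0,"z":-0.08,"ax":0,"ay":0,"az":0},{"x":0,"y":0,"z":-0.03,"ax":0,"ay":0,"az":0},{"x":0,"y":0,"z":0,"ax":0,"ay":0,"az":0},{"x":0,"y":0,"z":0,"ax":0,"ay":0,"az":0}]'
python3 - <<'E'
from h import *
snap('wrist','w4.png');print(arm.read_state()['position'])
E
```

```text
clock: 6.75
position: [479.6, -47.3, 126.0]
ee_rot: [0.989, -0.15, -0.0, -0.0]
contact_force: [1.2, 0.0, -0.8]
gripper_width: 38.1
grasp_force: 60.7
clock: 7.55
position: [540.5, -354.8, 125.0]
ee_rot: [0.995, -0.095, -0.001, -0.0]
contact_force: [0.5, -0.3, -0.9]
gripper_width: 38.5
grasp_force: 60.7
clock: 8.35
position: [541.5, -351.5, 61.0]
ee_rot: [0.996, -0.093, 0.001, 0.0]
contact_force: [-0.6, -0.1, -0.8]
gripper_width: 38.3
grasp_force: 60.7
[ 541.55389268 -351.7124597    61.04565834]
```

View pics/w4.png

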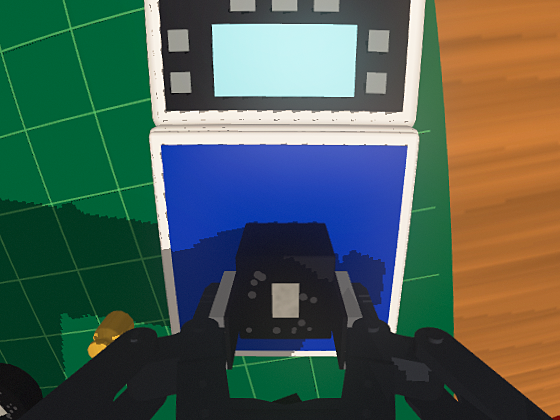

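The cube hangs centred over the blue pan, whose edges run from (161,144) to (408,145). I'll lower it the last 2 mm, release, and rise.

```bash
python3 -m handwheel '[{"x":0,"y":0,"z":-0.005,"ax":0,"ay":0,"az":0},{"x":0,"y":0,"z":-0.003,"ax":0,"ay":0,"az":0},{"x":0,"y":0,"z":-0.002,"ax":0,"ay":0,"az":0},{"x":0,"y":0,"z":0,"ax":0,"ay":0,"az":0},{"x":0,"y":0,"z":0,"ax":0,"ay":0,"az":0},{"x":0,"y":0,"z":0,"ax":0,"ay":0,"az":0},{"x":0,"y":0,"z":0,"ax":0,"ay":0,"az":0},{"x":0,"y":0,"z":0,"ax":0,"ay":0,"az":0}]'
```

```text
clock: 9.2
position: [541.2, -352.1, 59.0]
ee_rot: [0.996, -0.094, 0.0, 0.0]
contact_force: [-1.8, 2.8, 5.5]
gripper_width: 38.3
grasp_force: 61.4
```

```bash
python3 -m handwheel '[{"x":0,"y":0,"z":0,"ax":0,"ay":0,"az":0},{"x":0,"y":0,"z":0,"ax":0,"ay":0,"az":0},{"x":0,"y":0,"z":0,"ax":0,"ay":0,"az":0},{"x":0,"y":0,"z":0,"ax":0,"ay":0,"az":0},{"x":0,"y":0,"z":0,"ax":0,"ay":0,"az":0},{"x":0,"y":0,"z":0.05,"ax":0,"ay":0,"az":0},{"x":0,"y":0,"z":0.2,"ax":0,"ay":0,"az":0},{"x":0,"y":0,"z":0.2,"ax":0,"ay":0,"az":0}]' 1
python3 -m handwheel '[{"x":-0.03,"y":0.08,"z":0.05,"ax":0,"ay":0,"az":0},{"x":-0.08,"y":0.2,"z":0,"ax":0,"ay":0,"az":0},{"x":-0.08,"y":0.2,"z":0,"ax":0,"ay":0,"az":0},{"x":-0.08,"y":0.2,"z":0,"ax":0,"ay":0,"az":0},{"x":-0.08,"y":0.2,"z":-0.05,"ax":0,"ay":0,"az":0},{"x":-0.08,"y":0.2,"z":-0.1,"ax":0,"ay":0,"az":0},{"x":-0.06,"y":0.14,"z":-0.05,"ax":0,"ay":0,"az":0},{"x":-0.04,"y":0.0725,"z":0,"ax":0,"ay":0,"az":0}]'
python3 -m handwheel '[{"x":0,"y":0,"z":0,"ax":0,"ay":0,"az":0},{"x":0,"y":0,"z":0,"ax":0,"ay":0,"az":0},{"x":0,"y":0,"z":0,"ax":0,"ay":0,"az":0},{"x":0,"y":0,"z":0,"ax":0,"ay":0,"az":0},{"x":0,"y":0,"z":0,"ax":0,"ay":0,"az":0},{"x":0,"y":0,"z":0,"ax":0,"ay":0,"az":0},{"x":0,"y":0,"z":0,"ax":0,"ay":0,"az":0},{"x":0,"y":0,"z":0,"ax":0,"ay":0,"az":0}]'
python3 - <<'E'
from m2 import *
snap('wrist','w5.png');snap('scene','s5.png');print(arm.read_state()['position'])
a=cv2.imread('pics/w5.png');b=cv2.imread('pics/s5.png')[90:270,110:310]
b=cv2.resize(b,(467,420));cv2.imwrite('pics/v5.png',cv2.resize(np.hstack([a,b]),(800,327)))
allm('w5',[('disc','d',(300,200),12,7)])
E
```

```text
clock: 10.0
position: [540.4, -352.0, 149.0]
ee_rot: [0.996, -0.094, -0.001, -0.0]
contact_force: [1.8, 0.1, 0.9]
gripper_width: 85.4
grasp_force: 0.0
clock: 10.8
position: [433.1, -91.9, 117.8]
ee_rot: [0.996, -0.093, -0.001, 0.0]
contact_force: [0.3, -0.3, 0.2]
gripper_width: 85.5
grasp_force: 0.0
clock: 11.6
position: [435.0, -93.7, 118.2]
ee_rot: [0.996, -0.094, -0.0, 0.0]
contact_force: [1.0, 1.3, -0.8]
gripper_width: 85.8
grasp_force: 0.0
[434.95321657 -93.61076711 118.18283325]
w5 disc {'c': [434.70001220703125, -92.5999984741211], 'L': np.float32(61.6), 'W': np.float32(56.7), 'ang': 167.4} circ [434.8 -92.6  30.9]
```

View pics/v5.png

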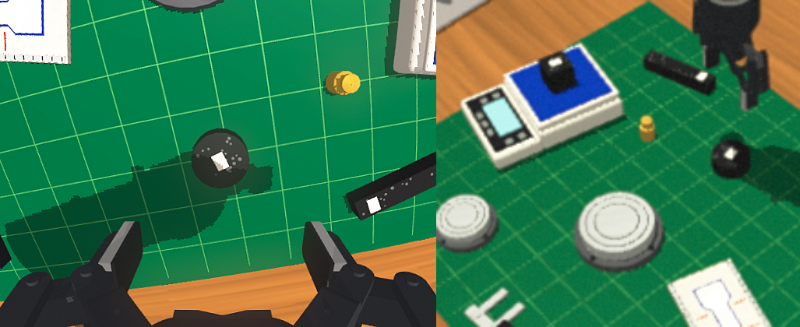

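The cube stands upright on the pan, and the disc is between the fingers at (220,158) in the left half.

```bash
python3 -m handwheel '[{"x":0,"y":0.0035,"z":-0.2,"ax":0,"ay":0,"az":0},{"x":0,"y":0,"z":-0.2,"ax":0,"ay":0,"az":0},{"x":0,"y":0,"z":-0.1,"ax":0,"ay":0,"az":0},{"x":0,"y":0,"z":-0.05,"ax":0,"ay":0,"az":0},{"x":0,"y":0,"z":-0.025,"ax":0,"ay":0,"az":0},{"x":0,"y":0,"z":0,"ax":0,"ay":0,"az":0},{"x":0,"y":0,"z":0,"ax":0,"ay":0,"az":0},{"x":0,"y":0,"z":0,"ax":0,"ay":0,"az":0}]'
python3 -m handwheel '[{"x":0,"y":0,"z":0,"ax":0,"ay":0,"az":0},{"x":0,"y":0,"z":0,"ax":0,"ay":0,"az":0},{"x":0,"y":0,"z":0,"ax":0,"ay":0,"az":0},{"x":0,"y":0,"z":0,"ax":0,"ay":0,"az":0},{"x":0,"y":0,"z":0,"ax":0,"ay":0,"az":0},{"x":0,"y":0,"z":0,"ax":0,"ay":0,"az":0},{"x":0,"y":0,"z":0,"ax":0,"ay":0,"az":0},{"x":0,"y":0,"z":0,"ax":0,"ay":0,"az":0}]' -1
```

```text
clock: 12.5
position: [435.8, -92.8, 4.2]
ee_rot: [0.996, -0.094, 0.001, -0.0]
contact_force: [0.0, 0.5, 0.4]
gripper_width: 85.3
grasp_force: 0.0
clock: 13.3
position: [434.9, -92.9, 3.2]
ee_rot: [0.996, -0.094, -0.0, 0.0]
contact_force: [0.6, 0.5, -0.3]
gripper_width: -0.2
grasp_force: 0.0
```

The fingers closed on nothing, so I'll look.

Run:
```python
from m2 import *
snap('wrist','w6.png');snap('side','d6.png')
a=cv2.imread('pics/w6.png');b=cv2.imread('pics/d6.png')[180:300,180:340]
cv2.imwrite('pics/v6.png',cv2.resize(np.hstack([a,cv2.resize(b,(560,420))]),(800,300)))
```

```text
(no output)
```

View pics/v6.png

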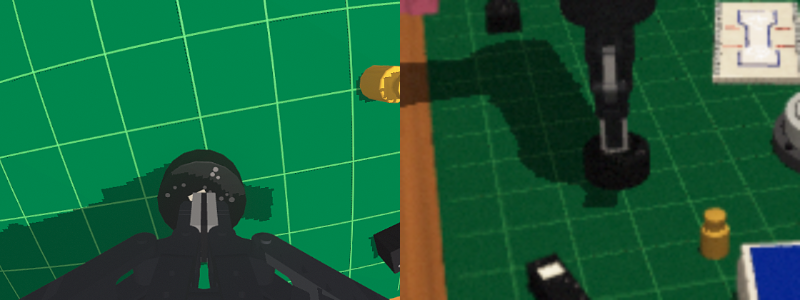

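Run:
```python
from m2 import *
im,p=load('w6')
def proj(p,X):
    c=R.from_quat(p['orientation']).inv().apply(np.array(X)-p['position']); s=c[:2]/c[2]; s=s*(1+p['k1']*(s@s)); return s*p['K'][0,0]+[p['K'][0,2],p['K'][1,2]]
for z in(3,12,24,40):print(z,proj(p,(435,-92.9,z)))
allm('w6',[('disc','d',(240,260),12,1)])
print({k:v for k,v in arm.read_state().items() if k in('position','contact_force','gripper_width','grasp_force','clock')})
c=im[180:360,200:380];cv2.imwrite('pics/c6.png',cv2.resize(c,(700,600) if 0 else (600,600),interpolation=cv2.INTER_CUBIC)[...,::-1])
```

```text
3 [283.57131524 264.82530236]
12 [283.52551527 273.21385979]
24 [283.45747759 285.72492235]
40 [283.35176277 305.28553503]
w6 disc {'c': [397.79998779296875, -87.0], 'L': np.float32(328.1), 'W': np.float32(138.7), 'ang': 79.2} circ [329.7 -74.  164.1]
{'clock': 13.4, 'position': array([434.96721594, -92.86433253,   3.19172327]), 'contact_force': array([-0.1395634 , -0.38833227,  0.09526649]), 'grasp_force': 0.0, 'gripper_width': 0.4586312690106065}
```

View pics/c6.png

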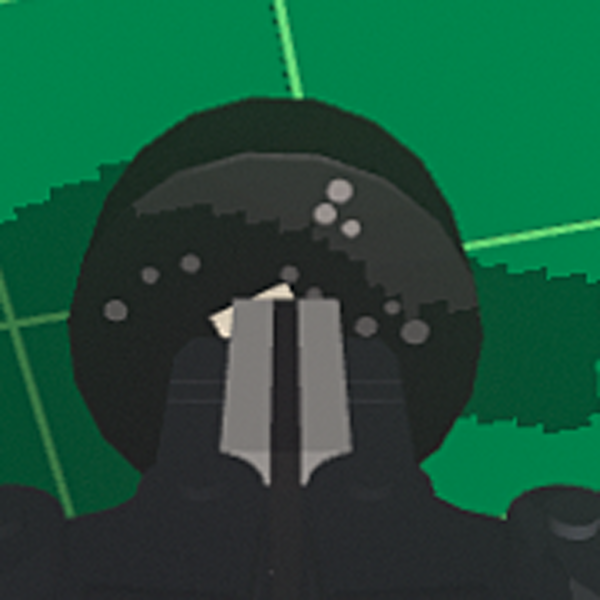

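The shut fingers appear over the disc centre, with the disc itself unmoved. I'll rise clear, reopen and check.

```bash
python3 -m handwheel '[{"x":0,"y":0,"z":0.1,"ax":0,"ay":0,"az":0},{"x":0,"y":0,"z":0.15,"ax":0,"ay":0,"az":0},{"x":0,"y":0,"z":0,"ax":0,"ay":0,"az":0},{"x":0,"y":0,"z":0,"ax":0,"ay":0,"az":0},{"x":0,"y":0,"z":0,"ax":0,"ay":0,"az":0},{"x":0,"y":0,"z":0,"ax":0,"ay":0,"az":0},{"x":0,"y":0,"z":0,"ax":0,"ay":0,"az":0},{"x":0,"y":0,"z":0,"ax":0,"ay":0,"az":0}]'
python3 - <<'E'
from m2 import *
snap('wrist','w7.png');snap('side','d7.png')
a=cv2.imread('pics/w7.png')[150:360,140:420];b=cv2.imread('pics/d7.png')[180:300,180:340]
cv2.imwrite('pics/v7.png',np.hstack([cv2.resize(a,(400,300)),cv2.resize(b,(400,300))]))
im,p=load('w7')
allm('w7',[('disc','d',(250,225),12,5)])
E
```

```text
clock: 14.2
position: [434.6, -92.9, 52.7]
ee_rot: [0.996, -0.094, -0.001, 0.0]
contact_force: [-0.4, 0.8, 0.2]
gripper_width: 0.0
grasp_force: 0.0
w7 disc {'c': [367.8999938964844, -81.19999694824219], 'L': np.float32(429.0), 'W': np.float32(197.7), 'ang': 79.2} circ [270.8 -62.6 214.5]
```

View pics/v7.png

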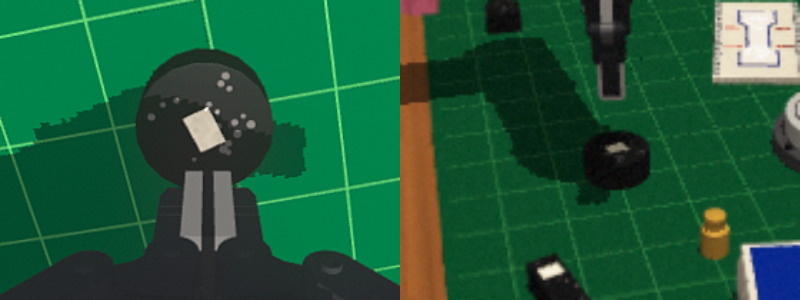

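The disc is unmoved at about (205,120) in the left half, so the pads passed it without contact. I'll retry slightly lower, closing in stages to see when contact registers.

```bash
python3 -m handwheel '[{"x":0,"y":0,"z":0,"ax":0,"ay":0,"az":0},{"x":0,"y":0,"z":0,"ax":0,"ay":0,"az":0},{"x":0,"y":0,"z":0,"ax":0,"ay":0,"az":0},{"x":0,"y":0,"z":0,"ax":0,"ay":0,"az":0},{"x":0,"y":0,"z":0,"ax":0,"ay":0,"az":0},{"x":0,"y":0,"z":0,"ax":0,"ay":0,"az":0},{"x":0,"y":0,"z":0,"ax":0,"ay":0,"az":0},{"x":0,"y":0,"z":0,"ax":0,"ay":0,"az":0}]' 1
python3 -m handwheel '[{"x":0,"y":0,"z":-0.1,"ax":0,"ay":0,"az":0},{"x":0,"y":0,"z":-0.1,"ax":0,"ay":0,"az":0},{"x":0,"y":0,"z":-0.04,"ax":0,"ay":0,"az":0},{"x":0,"y":0,"z":-0.02,"ax":0,"ay":0,"az":0},{"x":0,"y":0,"z":0,"ax":0,"ay":0,"az":0},{"x":0,"y":0,"z":0,"ax":0,"ay":0,"az":0},{"x":0,"y":0,"z":0,"ax":0,"ay":0,"az":0},{"x":0,"y":0,"z":0,"ax":0,"ay":0,"az":0}]'
python3 -m handwheel '[{"x":0,"y":0,"z":0,"ax":0,"ay":0,"az":0},{"x":0,"y":0,"z":0,"ax":0,"ay":0,"az":0},{"x":0,"y":0,"z":0,"ax":0,"ay":0,"az":0},{"x":0,"y":0,"z":0,"ax":0,"ay":0,"az":0},{"x":0,"y":0,"z":0,"ax":0,"ay":0,"az":0},{"x":0,"y":0,"z":0,"ax":0,"ay":0,"az":0},{"x":0,"y":0,"z":0,"ax":0,"ay":0,"az":0},{"x":0,"y":0,"z":0,"ax":0,"ay":0,"az":0}]' 0.2
```

```text
clock: 15.1
position: [435.0, -92.9, 53.2]
ee_rot: [0.996, -0.094, 0.0, 0.0]
contact_force: [0.3, -0.3, 0.4]
gripper_width: 85.4
grasp_force: 0.0
clock: 15.9
position: [435.4, -92.8, 1.8]
ee_rot: [0.996, -0.094, 0.001, -0.0]
contact_force: [-0.1, -0.1, 0.1]
gripper_width: 85.4
grasp_force: 0.0
clock: 16.7
position: [435.0, -92.9, 1.2]
ee_rot: [0.996, -0.094, -0.0, 0.0]
contact_force: [-0.1, 0.2, 0.4]
gripper_width: 50.9
grasp_force: 0.0
```

Run:
```python
from m2 import *
snap('wrist','w8.png');snap('side','d8.png')
a=cv2.imread('pics/w8.png')[150:360,140:420];b=cv2.imread('pics/d8.png')[195:285,205:325]
cv2.imwrite('pics/v8.png',np.hstack([cv2.resize(a,(400,300),interpolation=cv2.INTER_CUBIC),cv2.resize(b,(400,300),interpolation=cv2.INTER_CUBIC)]))
```

```text
(no output)
```

View pics/v8.png

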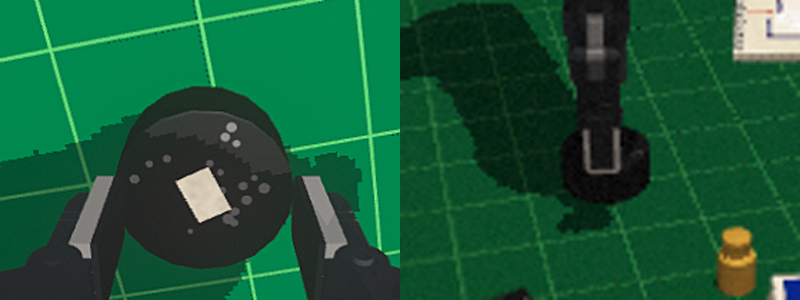

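The fingers straddle the disc, but the pad tips only reach its upper half, because the pads stand well back when wide open. I'll widen a little, go about 6 mm lower and close in stages.

```bash
python3 -m handwheel '[{"x":0,"y":0,"z":0,"ax":0,"ay":0,"az":0},{"x":0,"y":0,"z":0,"ax":0,"ay":0,"az":0},{"x":0,"y":0,"z":0,"ax":0,"ay":0,"az":0},{"x":0,"y":0,"z":-0.01,"ax":0,"ay":0,"az":0},{"x":0,"y":0,"z":-0.01,"ax":0,"ay":0,"az":0},{"x":0,"y":0,"z":-0.01,"ax":0,"ay":0,"az":0},{"x":0,"y":0,"z":0,"ax":0,"ay":0,"az":0},{"x":0,"y":0,"z":0,"ax":0,"ay":0,"az":0}]' 0.6
python3 -m handwheel '[{"x":0,"y":0,"z":0,"ax":0,"ay":0,"az":0},{"x":0,"y":0,"z":0,"ax":0,"ay":0,"az":0},{"x":0,"y":0,"z":0,"ax":0,"ay":0,"az":0},{"x":0,"y":0,"z":0,"ax":0,"ay":0,"az":0},{"x":0,"y":0,"z":0,"ax":0,"ay":0,"az":0},{"x":0,"y":0,"z":0,"ax":0,"ay":0,"az":0},{"x":0,"y":0,"z":0,"ax":0,"ay":0,"az":0},{"x":0,"y":0,"z":0,"ax":0,"ay":0,"az":0}]' 0.2
```

```text
clock: 17.6
position: [434.9, -92.9, -4.9]
ee_rot: [0.996, -0.094, -0.0, 0.0]
contact_force: [-1.1, -1.0, -1.0]
gripper_width: 68.0
grasp_force: 0.0
clock: 18.4
position: [435.2, -92.8, -3.9]
ee_rot: [0.996, -0.094, 0.0, 0.0]
contact_force: [-2.0, 1.2, 7.8]
gripper_width: 52.1
grasp_force: 50.0
```

```bash
python3 -m handwheel '[{"x":0,"y":0,"z":0,"ax":0,"ay":0,"az":0},{"x":0,"y":0,"z":0,"ax":0,"ay":0,"az":0},{"x":0,"y":0,"z":0,"ax":0,"ay":0,"az":0},{"x":0,"y":0,"z":0,"ax":0,"ay":0,"az":0},{"x":0,"y":0,"z":0.01,"ax":0,"ay":0,"az":0},{"x":0,"y":0,"z":0.04,"ax":0,"ay":0,"az":0},{"x":0,"y":0,"z":0.05,"ax":0,"ay":0,"az":0},{"x":0,"y":0,"z":0.05,"ax":0,"ay":0,"az":0}]' -1
```

```text
clock: 19.2
position: [435.0, -92.9, 26.0]
ee_rot: [0.996, -0.094, 0.0, -0.0]
contact_force: [-0.5, -0.2, -1.0]
gripper_width: 51.2
grasp_force: 62.5
```

```bash
python3 -m handwheel '[{"x":0,"y":0,"z":0.15,"ax":0,"ay":0,"az":0},{"x":0.05,"y":0,"z":0.1,"ax":0,"ay":0,"az":0},{"x":0.15,"y":-0.01,"z":0,"ax":0,"ay":0,"az":0},{"x":0.2,"y":-0.01,"z":0,"ax":0,"ay":0,"az":0},{"x":0.2,"y":-0.01,"z":0,"ax":0,"ay":0,"az":0},{"x":0.2,"y":-0.01,"z":0,"ax":0,"ay":0,"az":0},{"x":0.13,"y":-0.004,"z":0,"ax":0,"ay":0,"az":0},{"x":0.065,"y":0,"z":0,"ax":0,"ay":0,"az":0}]'
python3 -m handwheel '[{"x":0,"y":0,"z":0,"ax":0,"ay":0,"az":0},{"x":0,"y":0,"z":0,"ax":0,"ay":0,"az":0},{"x":0,"y":0,"z":-0.05,"ax":0,"ay":0,"az":0},{"x":0,"y":0,"z":-0.1,"ax":0,"ay":0,"az":0},{"x":0,"y":0,"z":-0.05,"ax":0,"ay":0,"az":0},{"x":0,"y":0,"z":-0.02,"ax":0,"ay":0,"az":0},{"x":0,"y":0,"z":0,"ax":0,"ay":0,"az":0},{"x":0,"y":0,"z":0,"ax":0,"ay":0,"az":0}]'
python3 - <<'E'
from m2 import *
snap('wrist','w9.png');print(arm.read_state()['position'])
E
```

```text
clock: 20.0
position: [636.3, -101.8, 75.5]
ee_rot: [0.996, -0.094, 0.001, -0.0]
contact_force: [-0.8, 0.1, -0.8]
gripper_width: 51.5
grasp_force: 62.7
clock: 20.8
position: [634.3, -101.7, 31.7]
ee_rot: [0.996, -0.094, 0.001, -0.0]
contact_force: [0.3, 1.0, -0.9]
gripper_width: 51.5
grasp_force: 62.7
[ 634.36255759 -101.66623093   31.69696424]
```

View pics/w9.png

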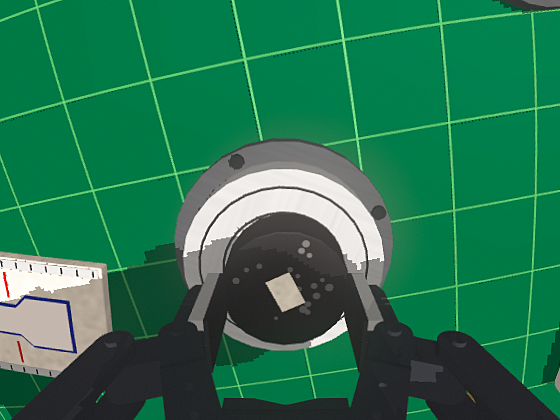

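The disc hangs centred within the platen's scribed rings, at (284,275). I'll lower it, release, rise and turn towards the bar. That was the 14th picture, so the remaining checks are numeric.

```bash
python3 -m handwheel '[{"x":0,"y":0,"z":-0.005,"ax":0,"ay":0,"az":0},{"x":0,"y":0,"z":-0.003,"ax":0,"ay":0,"az":0},{"x":0,"y":0,"z":-0.002,"ax":0,"ay":0,"az":0},{"x":0,"y":0,"z":0,"ax":0,"ay":0,"az":0},{"x":0,"y":0,"z":0,"ax":0,"ay":0,"az":0},{"x":0,"y":0,"z":0,"ax":0,"ay":0,"az":0},{"x":0,"y":0,"z":0,"ax":0,"ay":0,"az":0},{"x":0,"y":0,"z":0,"ax":0,"ay":0,"az":0}]'
```

```text
clock: 21.65
position: [634.4, -101.7, 30.4]
ee_rot: [0.996, -0.094, 0.001, 0.0]
contact_force: [-1.7, 1.4, 4.7]
gripper_width: 51.7
grasp_force: 64.2
```

```bash
python3 -m handwheel '[{"x":0,"y":0,"z":0,"ax":0,"ay":0,"az":0},{"x":0,"y":0,"z":0,"ax":0,"ay":0,"az":0},{"x":0,"y":0,"z":0,"ax":0,"ay":0,"az":0},{"x":0,"y":0,"z":0,"ax":0,"ay":0,"az":0},{"x":0,"y":0,"z":0,"ax":0,"ay":0,"az":0},{"x":0,"y":0,"z":0.05,"ax":0,"ay":0,"az":0},{"x":0,"y":0,"z":0.2,"ax":0,"ay":0,"az":0},{"x":0,"y":0,"z":0.2,"ax":0,"ay":0,"az":0}]' 1
python3 -m handwheel '[{"x":-0.15,"y":-0.1,"z":0.1,"ax":0,"ay":0,"az":-0.09},{"x":-0.15,"y":-0.1,"z":0.1,"ax":0,"ay":0,"az":-0.09},{"x":-0.15,"y":-0.1,"z":0.1,"ax":0,"ay":0,"az":-0.09},{"x":-0.15,"y":-0.1,"z":0.1,"ax":0,"ay":0,"az":-0.09},{"x":-0.15,"y":-0.1,"z":0,"ax":0,"ay":0,"az":-0.09},{"x":-0.15,"y":-0.1,"z":0,"ax":0,"ay":0,"az":-0.09},{"x":-0.15,"y":-0.1,"z":0,"ax":0,"ay":0,"az":-0.09},{"x":-0.1,"y":-0.05,"z":0,"ax":0,"ay":0,"az":-0.09}]'
python3 -m handwheel '[{"x":0,"y":0,"z":0,"ax":0,"ay":0,"az":0},{"x":0,"y":0,"z":0,"ax":0,"ay":0,"az":0},{"x":0,"y":0,"z":0,"ax":0,"ay":0,"az":0},{"x":0,"y":0,"z":0,"ax":0,"ay":0,"az":0},{"x":0,"y":0,"z":0,"ax":0,"ay":0,"az":0},{"x":0,"y":0,"z":0,"ax":0,"ay":0,"az":0},{"x":0,"y":0,"z":0,"ax":0,"ay":0,"az":0},{"x":0,"y":0,"z":0,"ax":0,"ay":0,"az":0}]'
cat > pj.py <<'E'
from m2 import *
def proj(p,X):
    c=R.from_quat(p['orientation']).inv().apply(np.array(X)-p['position']); s=c[:2]/c[2]; s=s*(1+p['k1']*(s@s)); return s*p['K'][0,0]+[p['K'][0,2],p['K'][1,2]]
E
python3 - <<'E'
from pj import *
im,p=snap('wrist','w10.png');s=arm.read_state();print(s['position'],s['joints'][[0,5]],p['position'])
u=proj(p,(375,-281,12));print(u)
allm('w10',[('bar','d',tuple(u.astype(int)),12,7)])
E
```

```text
clock: 22.45
position: [633.4, -101.8, 120.0]
ee_rot: [0.996, -0.094, -0.001, 0.0]
contact_force: [1.3, -0.4, 0.3]
gripper_width: 85.4
grasp_force: 0.0
clock: 23.25
position: [402.0, -252.6, 200.2]
ee_rot: [0.788, -0.615, 0.001, -0.0]
contact_force: [-0.0, -0.1, -0.8]
gripper_width: 85.2
grasp_force: 0.0
clock: 24.05
position: [404.1, -251.6, 199.1]
ee_rot: [0.79, -0.613, -0.0, 0.0]
contact_force: [-0.2, -0.4, 0.2]
gripper_width: 85.0
grasp_force: 0.0
[ 404.00780862 -251.62229144  199.14481827] [-0.21461551  0.46662858] [ 424.85814744 -331.1486103   364.86503209]
[321.53005166 159.4202395 ]
w10 bar {'c': [370.79998779296875, -278.5], 'L': np.float32(123.8), 'W': np.float32(25.4), 'ang': 105.8} circ [ 370.7 -278.6   62.7]
```

```bash
python3 -m handwheel '[{"x":-0.04,"y":-0.034,"z":-0.1,"ax":0,"ay":0,"az":0.004},{"x":-0.04,"y":-0.034,"z":-0.2,"ax":0,"ay":0,"az":0.004},{"x":-0.04,"y":-0.034,"z":-0.2,"ax":0,"ay":0,"az":0.004},{"x":-0.046,"y":-0.032,"z":-0.2,"ax":0,"ay":0,"az":0.004},{"x":0,"y":0,"z":-0.1,"ax":0,"ay":0,"az":0},{"x":0,"y":0,"z":0,"ax":0,"ay":0,"az":0},{"x":0,"y":0,"z":0,"ax":0,"ay":0,"az":0},{"x":0,"y":0,"z":0,"ax":0,"ay":0,"az":0}]'
python3 -m handwheel '[{"x":0,"y":0,"z":-0.1,"ax":0,"ay":0,"az":0},{"x":0,"y":0,"z":-0.06,"ax":0,"ay":0,"az":0},{"x":0,"y":0,"z":-0.03,"ax":0,"ay":0,"az":0},{"x":0,"y":0,"z":-0.016,"ax":0,"ay":0,"az":0},{"x":0,"y":0,"z":0,"ax":0,"ay":0,"az":0},{"x":0,"y":0,"z":0,"ax":0,"ay":0,"az":0},{"x":0,"y":0,"z":0,"ax":0,"ay":0,"az":0},{"x":0,"y":0,"z":0,"ax":0,"ay":0,"az":0}]'
python3 -m handwheel '[{"x":0,"y":0,"z":0,"ax":0,"ay":0,"az":0},{"x":0,"y":0,"z":0,"ax":0,"ay":0,"az":0},{"x":0,"y":0,"z":0,"ax":0,"ay":0,"az":0},{"x":0,"y":0,"z":0,"ax":0,"ay":0,"az":0},{"x":0,"y":0,"z":0,"ax":0,"ay":0,"az":0},{"x":0,"y":0,"z":0,"ax":0,"ay":0,"az":0},{"x":0,"y":0,"z":0,"ax":0,"ay":0,"az":0},{"x":0,"y":0,"z":0,"ax":0,"ay":0,"az":0}]' -0.6
```

```text
clock: 24.9
position: [372.3, -278.9, 40.7]
ee_rot: [0.798, -0.602, 0.002, -0.0]
contact_force: [-0.1, 0.2, 1.6]
gripper_width: 85.4
grasp_force: 0.0
clock: 25.7
position: [371.1, -278.6, -1.6]
ee_rot: [0.798, -0.603, 0.0, -0.0]
contact_force: [-0.2, 0.7, 0.8]
gripper_width: 85.6
grasp_force: 0.0
clock: 26.5
position: [371.1, -278.6, -1.6]
ee_rot: [0.798, -0.603, 0.0, -0.0]
contact_force: [-0.5, 1.2, 5.0]
gripper_width: 21.3
grasp_force: 58.8
```

```bash
python3 -m handwheel '[{"x":0,"y":0,"z":0,"ax":0,"ay":0,"az":0},{"x":0,"y":0,"z":0.02,"ax":0,"ay":0,"az":0},{"x":0,"y":0,"z":0.1,"ax":0,"ay":0,"az":0},{"x":0,"y":0,"z":0.2,"ax":0,"ay":0,"az":0},{"x":0,"y":0,"z":0.2,"ax":0,"ay":0,"az":0},{"x":0,"y":0,"z":0.04,"ax":0,"ay":0,"az":0},{"x":0.032,"y":0.1,"z":0,"ax":0,"ay":0,"az":0},{"x":0.064,"y":0.2,"z":0,"ax":0,"ay":0,"az":0}]' -1
python3 -m handwheel '[{"x":0.0725,"y":0.225,"z":0,"ax":0,"ay":0,"az":-0.01},{"x":0.0725,"y":0.225,"z":0,"ax":0,"ay":0,"az":-0.01},{"x":0.0725,"y":0.225,"z":0,"ax":0,"ay":0,"az":-0.01},{"x":0.0725,"y":0.225,"z":0,"ax":0,"ay":0,"az":-0.01},{"x":0.0725,"y":0.225,"z":0,"ax":0,"ay":0,"az":-0.01},{"x":0.0725,"y":0.225,"z":0,"ax":0,"ay":0,"az":-0.01},{"x":0.0725,"y":0.225,"z":0,"ax":0,"ay":0,"az":-0.01},{"x":0.0725,"y":0.225,"z":0,"ax":0,"ay":0,"az":-0.01}]'
python3 -m handwheel '[{"x":0.0725,"y":0.225,"z":0,"ax":0,"ay":0,"az":-0.01},{"x":0.0725,"y":0.225,"z":0,"ax":0,"ay":0,"az":-0.01},{"x":0.0725,"y":0.225,"z":0,"ax":0,"ay":0,"az":-0.01},{"x":0.065,"y":0.2,"z":0,"ax":0,"ay":0,"az":-0.008},{"x":0.032,"y":0.1,"z":0,"ax":0,"ay":0,"az":0},{"x":0.0155,"y":0.051,"z":0,"ax":0,"ay":0,"az":0},{"x":0,"y":0,"z":0,"ax":0,"ay":0,"az":0},{"x":0,"y":0,"z":0,"ax":0,"ay":0,"az":0}]'
python3 -m handwheel '[{"x":0,"y":0,"z":0,"ax":0,"ay":0,"az":0},{"x":0,"y":0,"z":0,"ax":0,"ay":0,"az":0},{"x":0,"y":0,"z":0,"ax":0,"ay":0,"az":0},{"x":0,"y":0,"z":0,"ax":0,"ay":0,"az":0},{"x":0,"y":0,"z":0,"ax":0,"ay":0,"az":0},{"x":0,"y":0,"z":0,"ax":0,"ay":0,"az":0},{"x":0,"y":0,"z":0,"ax":0,"ay":0,"az":0},{"x":0,"y":0,"z":0,"ax":0,"ay":0,"az":0}]'
python3 - <<'E'
from pj import *
im,p=snap('wrist','w11.png');s=arm.read_state();print(s['position'],R.from_quat(s['ee_rot']).as_matrix()[:2,0],s['gripper_width'])
# image-plane layout: fixture ends should stick out beyond the bar (y 272..422); print projections + dark/bright mask extents
for y in(272,287,347,407,422): print(y,proj(p,(572,y,12)).round(),proj(p,(572,y,s['position'][2]+26)).round())
im2,p2=snap('scene','s11.png')
E
```

```text
clock: 27.3
position: [389.2, -218.8, 109.5]
ee_rot: [0.796, -0.605, -0.0, -0.0]
contact_force: [0.9, 0.4, -2.0]
gripper_width: 21.3
grasp_force: 59.1
clock: 28.1
position: [505.2, 143.1, 108.8]
ee_rot: [0.758, -0.652, -0.001, 0.001]
contact_force: [0.9, 0.4, -1.8]
gripper_width: 21.3
grasp_force: 59.1
clock: 28.9
position: [571.1, 345.4, 109.1]
ee_rot: [0.738, -0.674, -0.0, 0.001]
contact_force: [-0.6, 0.8, -1.5]
gripper_width: 21.0
grasp_force: 59.1
clock: 29.7
position: [571.9, 346.8, 110.0]
ee_rot: [0.739, -0.674, -0.0, 0.0]
contact_force: [0.4, -0.5, -1.6]
gripper_width: 21.6
grasp_force: 59.1
[571.92730875 346.75168916 109.95606603] [ 0.09156455 -0.99579914] 21.208289919700224
272 [295. 106.] [304. 116.]
287 [293. 127.] [300. 156.]
347 [285. 208.] [285. 293.]
407 [278. 279.] [274. 397.]
422 [277. 295.] [272. 419.]
```

Run:
```python
from pj import *
im,p=load('w11'); d,w=masks(im)
a=np.radians(95.2); Y=np.array([np.cos(a),np.sin(a)]); X=np.array([Y[1],-Y[0]])
ys,xs=np.nonzero(w); P=onz(p,np.c_[xs,ys],12)-[572,346.7]; u=P@X; v=P@Y
for lo,hi in((-70,-60),(-60,-52),(-25,-15),(10,20),(50,60)):
    k=(v>lo)&(v<hi)&(abs(u)<60); print(lo,hi,k.sum(),np.percentile(u[k],[0.5,99.5]).round(1) if k.sum()>5 else '')
for lo,hi in((-33,-20),(20,33)):
    k=(u>lo)&(u<hi)&(abs(v)<100); print('v',lo,hi,np.percentile(v[k],[0.2,99.8]).round(1))
# held bar far end (toward -toolx.. camera side): dark extents at top plane z
d0=cc(d,tuple(proj(p,(567,300,136)).astype(int)),3); ys,xs=np.nonzero(d0); P=onz(p,np.c_[xs,ys],112+24)-[572,346.7]; u=P@X; v=P@Y
for lo in(-58,-50,-40,-30,-20): k=(v>lo)&(v<lo+6); print('bar',lo,np.percentile(u[k],[1,99]).round(1) if k.sum()>3 else '')
print('vmin',v.min())
```

```text
-70 -60 1209 [-34.3  34.8]
-60 -52 1090 [-34.6  34.9]
-25 -15 495 [-34.6  34.9]
10 20 365 [-33.8  34.8]
50 60 78 [-33.8  35.3]
v -33 -20 [-74.2  50.5]
v 20 33 [-74.8  54. ]
bar -58 [-11.4  11.9]
bar -50 [-11.6  11.7]
bar -40 [-14.2  14.3]
bar -30 [-11.3  11.7]
bar -20 [-14.4  15.2]
vmin -64.21606337853818
```

```bash
python3 -m handwheel '[{"x":0,"y":0,"z":-0.1,"ax":0,"ay":0,"az":0},{"x":0,"y":0,"z":-0.13,"ax":0,"ay":0,"az":0},{"x":0,"y":0,"z":-0.1,"ax":0,"ay":0,"az":0},{"x":0,"y":0,"z":-0.05,"ax":0,"ay":0,"az":0},{"x":0,"y":0,"z":0,"ax":0,"ay":0,"az":0},{"x":0,"y":0,"z":0,"ax":0,"ay":0,"az":0},{"x":0,"y":0,"z":0,"ax":0,"ay":0,"az":0},{"x":0,"y":0,"z":0,"ax":0,"ay":0,"az":0}]'
python3 -m handwheel '[{"x":0,"y":0,"z":-0.004,"ax":0,"ay":0,"az":0},{"x":0,"y":0,"z":-0.003,"ax":0,"ay":0,"az":0},{"x":0,"y":0,"z":-0.002,"ax":0,"ay":0,"az":0},{"x":0,"y":0,"z":0,"ax":0,"ay":0,"az":0},{"x":0,"y":0,"z":0,"ax":0,"ay":0,"az":0},{"x":0,"y":0,"z":0,"ax":0,"ay":0,"az":0},{"x":0,"y":0,"z":0,"ax":0,"ay":0,"az":0},{"x":0,"y":0,"z":0,"ax":0,"ay":0,"az":0}]'
```

```text
clock: 30.6
position: [572.2, 347.0, 34.5]
ee_rot: [0.739, -0.674, 0.0, -0.001]
contact_force: [0.5, 0.6, -1.6]
gripper_width: 21.4
grasp_force: 59.1
clock: 31.4
position: [572.0, 346.8, 32.5]
ee_rot: [0.739, -0.674, 0.0, -0.0]
contact_force: [-0.9, -0.2, 1.9]
gripper_width: 21.3
grasp_force: 59.6
```

```bash
python3 -m handwheel '[{"x":0,"y":0,"z":0,"ax":0,"ay":0,"az":0},{"x":0,"y":0,"z":0,"ax":0,"ay":0,"az":0},{"x":0,"y":0,"z":0,"ax":0,"ay":0,"az":0},{"x":0,"y":0,"z":0,"ax":0,"ay":0,"az":0},{"x":0,"y":0,"z":0,"ax":0,"ay":0,"az":0},{"x":0,"y":0,"z":0.05,"ax":0,"ay":0,"az":0},{"x":0,"y":0,"z":0.2,"ax":0,"ay":0,"az":0},{"x":0,"y":0,"z":0.2,"ax":0,"ay":0,"az":0}]' 1
python3 -m handwheel '[{"x":-0.1,"y":-0.045,"z":0.15,"ax":0,"ay":0,"az":-0.01},{"x":-0.2,"y":-0.09,"z":0.1,"ax":0,"ay":0,"az":-0.01},{"x":-0.2,"y":-0.09,"z":0.1,"ax":0,"ay":0,"az":-0.01},{"x":-0.2,"y":-0.09,"z":0,"ax":0,"ay":0,"az":-0.01},{"x":-0.2,"y":-0.09,"z":0,"ax":0,"ay":0,"az":-0.01},{"x":-0.1,"y":-0.05,"z":0,"ax":0,"ay":0,"az":-0.01},{"x":0,"y":0,"z":0,"ax":0,"ay":0,"az":-0.01},{"x":0,"y":0,"z":0,"ax":0,"ay":0,"az":0}]'
python3 -m handwheel '[{"x":0,"y":0,"z":0,"ax":0,"ay":0,"az":0},{"x":0,"y":0,"z":0,"ax":0,"ay":0,"az":0},{"x":0,"y":0,"z":0,"ax":0,"ay":0,"az":0},{"x":0,"y":0,"z":0,"ax":0,"ay":0,"az":0},{"x":0,"y":0,"z":0,"ax":0,"ay":0,"az":0},{"x":0,"y":0,"z":0,"ax":0,"ay":0,"az":0},{"x":0,"y":0,"z":0,"ax":0,"ay":0,"az":0},{"x":0,"y":0,"z":0,"ax":0,"ay":0,"az":0}]'
python3 - <<'E'
from pj import *
im,p=snap('wrist','w12.png');s=arm.read_state();print(s['position'],R.from_quat(s['ee_rot']).as_matrix()[:2,0])
u=proj(p,(370,255,11));print(u)
allm('w12',[('dog','d',tuple(u.astype(int)),11,7)])
i=im.astype(int);pk=(i[...,0]-i[...,1]>40)&(i[...,2]>i[...,1]+10)
ys,xs=np.nonzero(pk);P=onz(p,np.c_[xs,ys],11);print('pink',len(xs),P.min(0) if len(xs) else '',P.max(0) if len(xs) else '')
im,p=load('scene0');i=im.astype(int);pk=(i[...,0]-i[...,1]>40)&(i[...,2]>i[...,1]+20);m=cc(pk,(435,222));print(rect(hullP(p,m,11)))
E
```

```text
clock: 32.2
position: [571.6, 346.3, 123.0]
ee_rot: [0.739, -0.674, 0.0, 0.001]
contact_force: [1.0, 1.1, 0.4]
gripper_width: 85.3
grasp_force: 0.0
clock: 33.0
position: [372.2, 256.1, 193.5]
ee_rot: [-0.701, 0.713, 0.0, 0.001]
contact_force: [-0.2, 0.4, -0.2]
gripper_width: 85.3
grasp_force: 0.0
clock: 33.8
position: [372.0, 255.7, 192.2]
ee_rot: [-0.701, 0.714, -0.0, -0.0]
contact_force: [-0.0, -0.6, 0.0]
gripper_width: 85.8
grasp_force: 0.0
[371.96178332 255.72363265 192.22703243] [-0.01834603 -0.9998317 ]
[287.24557638 181.38299972]
w12 dog {'c': [371.29998779296875, 256.29998779296875], 'L': np.float32(124.7), 'W': np.float32(36.8), 'ang': 88.2} circ [371.3 256.2  64.4]
pink 3697 [175.98968299 261.65987496] [305.67759615 313.56880745]
{'c': [237.60000610351562, 283.3999938964844], 'L': np.float32(119.0), 'W': np.float32(35.6), 'ang': 174.5}
```

```bash
python3 -m handwheel '[{"x":-0.0035,"y":0.003,"z":-0.1,"ax":0,"ay":0,"az":-0.005},{"x":0,"y":0,"z":-0.2,"ax":0,"ay":0,"az":0},{"x":0,"y":0,"z":-0.2,"ax":0,"ay":0,"az":0},{"x":0,"y":0,"z":-0.2,"ax":0,"ay":0,"az":0},{"x":0,"y":0,"z":-0.1,"ax":0,"ay":0,"az":0},{"x":0,"y":0,"z":0,"ax":0,"ay":0,"az":0},{"x":0,"y":0,"z":0,"ax":0,"ay":0,"az":0},{"x":0,"y":0,"z":0,"ax":0,"ay":0,"az":0}]' 0.2
python3 -m handwheel '[{"x":0,"y":0,"z":-0.1,"ax":0,"ay":0,"az":0},{"x":0,"y":0,"z":-0.05,"ax":0,"ay":0,"az":0},{"x":0,"y":0,"z":-0.02,"ax":0,"ay":0,"az":0},{"x":0,"y":0,"z":-0.001,"ax":0,"ay":0,"az":0},{"x":0,"y":0,"z":0,"ax":0,"ay":0,"az":0},{"x":0,"y":0,"z":0,"ax":0,"ay":0,"az":0},{"x":0,"y":0,"z":0,"ax":0,"ay":0,"az":0},{"x":0,"y":0,"z":0,"ax":0,"ay":0,"az":0}]'
python3 -m handwheel '[{"x":0,"y":0,"z":0,"ax":0,"ay":0,"az":0},{"x":0,"y":0,"z":0,"ax":0,"ay":0,"az":0},{"x":0,"y":0,"z":0,"ax":0,"ay":0,"az":0},{"x":0,"y":0,"z":0,"ax":0,"ay":0,"az":0},{"x":0,"y":0,"z":0,"ax":0,"ay":0,"az":0},{"x":0,"y":0,"z":0,"ax":0,"ay":0,"az":0},{"x":0,"y":0,"z":0,"ax":0,"ay":0,"az":0},{"x":0,"y":0,"z":0,"ax":0,"ay":0,"az":0}]' -0.7
```

```text
clock: 34.65
position: [372.1, 257.5, 33.6]
ee_rot: [-0.698, 0.716, 0.0, 0.002]
contact_force: [0.4, -0.7, 0.2]
gripper_width: 51.0
grasp_force: 0.0
clock: 35.45
position: [371.4, 256.5, -1.7]
ee_rot: [-0.698, 0.716, 0.0, 0.0]
contact_force: [0.9, -0.7, -0.1]
gripper_width: 51.0
grasp_force: 0.0
clock: 36.25
position: [371.4, 256.4, -1.6]
ee_rot: [-0.698, 0.716, -0.0, 0.0]
contact_force: [-0.8, -0.5, 5.4]
gripper_width: 15.9
grasp_force: 58.7
```

```bash
python3 -m handwheel '[{"x":0,"y":0,"z":0,"ax":0,"ay":0,"az":0},{"x":0,"y":0,"z":0.02,"ax":0,"ay":0,"az":0},{"x":0,"y":0,"z":0.1,"ax":0,"ay":0,"az":0},{"x":0,"y":0,"z":0.2,"ax":0,"ay":0,"az":0},{"x":0,"y":0,"z":0.18,"ax":0,"ay":0,"az":0},{"x":0.1,"y":-0.06,"z":0,"ax":0,"ay":0,"az":0},{"x":0.18,"y":-0.11,"z":0,"ax":0,"ay":0,"az":0},{"x":0.18,"y":-0.11,"z":0,"ax":0,"ay":0,"az":0}]' -1
python3 -m handwheel '[{"x":0.18,"y":-0.11,"z":0,"ax":0,"ay":0,"az":-0.03},{"x":0.18,"y":-0.11,"z":0,"ax":0,"ay":0,"az":-0.03},{"x":0.18,"y":-0.11,"z":0,"ax":0,"ay":0,"az":-0.03},{"x":0.14,"y":-0.1,"z":0,"ax":0,"ay":0,"az":-0.03},{"x":0.07,"y":-0.05,"z":0,"ax":0,"ay":0,"az":-0.03},{"x":0.0355,"y":-0.0185,"z":0,"ax":0,"ay":0,"az":-0.014},{"x":0,"y":0,"z":0,"ax":0,"ay":0,"az":0},{"x":0,"y":0,"z":0,"ax":0,"ay":0,"az":0}]'
python3 -m handwheel '[{"x":0,"y":0,"z":0,"ax":0,"ay":0,"az":0},{"x":0,"y":0,"z":0,"ax":0,"ay":0,"az":0},{"x":0,"y":0,"z":0,"ax":0,"ay":0,"az":0},{"x":0,"y":0,"z":0,"ax":0,"ay":0,"az":0},{"x":0,"y":0,"z":0,"ax":0,"ay":0,"az":0},{"x":0,"y":0,"z":0,"ax":0,"ay":0,"az":0},{"x":0,"y":0,"z":0,"ax":0,"ay":0,"az":0},{"x":0,"y":0,"z":0,"ax":0,"ay":0,"az":0}]'
python3 - <<'E'
from pj import *
im,p=snap('wrist','w13.png');s=arm.read_state();x=R.from_quat(s['ee_rot']).as_matrix()[:2,0];print(s['position'],np.degrees(np.arctan2(x[1],x[0])))
d,w=masks(im); a=np.radians(73.8); Y=np.array([np.cos(a),np.sin(a)]); X=np.array([Y[1],-Y[0]])
def uv(m,z,c):
    ys,xs=np.nonzero(m); P=onz(p,np.c_[xs,ys],z)-c; return P@X,P@Y
u,v=uv(w,8,[620.4,100.6])
for lo in(-80,-70,-60,0,20):
    k=(v>lo)&(v<lo+8)&(abs(u)<60); print('plate',lo,k.sum(),np.percentile(u[k],[.5,99.5]).round(1) if k.sum()>9 else '')
for lo,hi in((-40,-25),(25,40)):
    k=(u>lo)&(u<hi)&(abs(v)<110); print('v',np.percentile(v[k],[.2,99.8]).round(1))
m=cc(d,tuple(proj(p,(620.4-50*Y[0],100.6-50*Y[1],120)).astype(int)),3); u,v=uv(m,s['position'][2]+24,s['position'][:2])
for lo in(-64,-58,-52,-46,-40,-20): k=(v>lo)&(v<lo+5); print('dog',lo,np.percentile(u[k],[1,99]).round(1) if k.sum()>5 else '')
E
```

```text
clock: 37.05
position: [463.8, 200.0, 98.4]
ee_rot: [-0.698, 0.716, 0.0, 0.0]
contact_force: [-1.0, 0.4, -2.3]
gripper_width: 15.6
grasp_force: 59.0
clock: 37.85
position: [619.4, 101.0, 97.6]
ee_rot: [-0.6, 0.8, 0.0, -0.001]
contact_force: [0.4, 0.3, -1.2]
gripper_width: 16.0
grasp_force: 58.9
clock: 38.65
position: [620.4, 100.6, 98.0]
ee_rot: [-0.6, 0.8, 0.0, -0.0]
contact_force: [0.3, -0.7, -0.4]
gripper_width: 15.7
grasp_force: 58.9
[620.36411255 100.5623233   97.97867165] -106.26613469240122
plate -80 1584 [-44.1  44.9]
plate -70 1568 [-44.1  44.8]
plate -60 1491 [-44.3  44.7]
plate 0 293 [-43.9  44.9]
plate 20 524 [-43.7  45. ]
v [-84.3  57. ]
v [-84.3  58.8]
dog -64 
dog -58 
dog -52 
dog -46 
dog -40 
dog -20
```

Run:
```python
from pj import *
im,p=load('w13'); d,w=masks(im); d=(im.max(2)<80); a=np.radians(73.8); Y=np.array([np.cos(a),np.sin(a)]); X=np.array([Y[1],-Y[0]])
ys,xs=np.nonzero(d)
for z in(122,100):
    P=onz(p,np.c_[xs,ys],z)-[620.4,100.6]; u,v=P@X,P@Y
    for lo in range(-72,-20,4): 
        k=(v>lo)&(v<lo+4)&(abs(u)<35); print(z,lo,k.sum(),np.percentile(u[k],[2,98]).round(1) if k.sum()>5 else '')
```

```text
122 -72 2 
122 -68 0 
122 -64 32 [ 1.1 17.9]
122 -60 19 [-22.  18.]
122 -56 35 [-22.5  17.7]
122 -52 447 [-17.3  17.8]
122 -48 845 [-17.   17.3]
122 -44 801 [-33.1  17.3]
122 -40 1080 [-34.1  17.2]
122 -36 932 [-34.1  16.7]
122 -32 775 [-34.2  13.8]
122 -28 683 [-34.3  10. ]
122 -24 620 [-34.3   9.7]
100 -72 0 
100 -68 2 
100 -64 15 [14.3 19. ]
100 -60 18 [-7.  20.6]
100 -56 18 [-25.5  20.7]
100 -52 23 [-26.2  20.4]
100 -48 241 [-20.   20.5]
100 -44 718 [-19.7  20.2]
100 -40 686 [-28.9  19.8]
100 -36 687 [-32.8  20. ]
100 -32 797 [-34.   20.1]
100 -28 727 [-34.1  19.3]
100 -24 604 [-34.4  16.1]
```

Run:
```python
from pj import *
a=np.radians(73.8); Y=np.array([np.cos(a),np.sin(a)]); X=np.array([Y[1],-Y[0]])
def prof(f,c,z,Y,us,vs):
    im,p=load(f)
    for u in us: print(f,z,'u',u,[tuple(int(t) for t in im[tuple(proj(p,(*(c+u*X+v*Y),z)).round().astype(int)[::-1])]) for v in vs])
prof('w13',np.array([620.4,100.6]),122,Y,(0,12),range(-72,-36,3))
im,p=load('w12'); prof('w12',np.array([371.3,256.3]),22,np.array([0.03,1]),(0,),list(range(-69,-45,3))+list(range(45,70,3)))
```

```text
w13 122 u 0 [(253, 250, 241), (255, 255, 254), (188, 172, 159), (95, 85, 74), (102, 92, 85), (94, 86, 80), (159, 149, 144), (80, 75, 70), (77, 71, 67), (70, 66, 62), (63, 57, 57), (69, 64, 65)]
w13 122 u 12 [(253, 249, 240), (255, 255, 246), (255, 255, 242), (88, 81, 69), (99, 91, 84), (92, 86, 79), (87, 81, 75), (83, 78, 73), (80, 75, 70), (75, 72, 67), (72, 69, 65), (73, 71, 67)]
w12 22 u 0 [(12, 120, 73), (7, 120, 72), (24, 31, 22), (61, 68, 63), (58, 66, 57), (131, 125, 121), (63, 67, 63), (60, 65, 60), (166, 159, 142), (173, 166, 148), (10, 26, 17), (24, 38, 28), (38, 50, 42), (0, 115, 67), (0, 110, 65), (0, 110, 65), (0, 110, 65)]
```

The lit end face shows that the dog-bone is held about 2 mm off-centre along its length, because a perspective bias affected my silhouette centre. I'll correct by +2 mm and lower it.

```bash
python3 -m handwheel '[{"x":0.005,"y":0.0115,"z":-0.1,"ax":0,"ay":0,"az":0},{"x":0,"y":0,"z":-0.15,"ax":0,"ay":0,"az":0},{"x":0,"y":0,"z":-0.12,"ax":0,"ay":0,"az":0},{"x":0,"y":0,"z":-0.06,"ax":0,"ay":0,"az":0},{"x":0,"y":0,"z":-0.02,"ax":0,"ay":0,"az":0},{"x":0,"y":0,"z":0,"ax":0,"ay":0,"az":0},{"x":0,"y":0,"z":0,"ax":0,"ay":0,"az":0},{"x":0,"y":0,"z":0,"ax":0,"ay":0,"az":0}]'
python3 -m handwheel '[{"x":0,"y":0,"z":-0.004,"ax":0,"ay":0,"az":0},{"x":0,"y":0,"z":-0.003,"ax":0,"ay":0,"az":0},{"x":0,"y":0,"z":-0.002,"ax":0,"ay":0,"az":0},{"x":0,"y":0,"z":0,"ax":0,"ay":0,"az":0},{"x":0,"y":0,"z":0,"ax":0,"ay":0,"az":0},{"x":0,"y":0,"z":0,"ax":0,"ay":0,"az":0},{"x":0,"y":0,"z":0,"ax":0,"ay":0,"az":0},{"x":0,"y":0,"z":0,"ax":0,"ay":0,"az":0}]'
python3 - <<'E'
from pj import *
snap('scene','s14.png')
E
```

```text
clock: 39.5
position: [622.3, 103.3, 9.4]
ee_rot: [-0.6, 0.8, -0.0, 0.001]
contact_force: [-0.5, -0.0, -0.1]
gripper_width: 15.9
grasp_force: 58.9
clock: 40.3
position: [621.5, 103.0, 6.5]
ee_rot: [-0.6, 0.8, -0.0, 0.0]
contact_force: [-0.7, -0.0, 1.6]
gripper_width: 15.8
grasp_force: 59.9
```

```bash
python3 -m handwheel '[{"x":0,"y":0,"z":0,"ax":0,"ay":0,"az":0},{"x":0,"y":0,"z":0,"ax":0,"ay":0,"az":0},{"x":0,"y":0,"z":0,"ax":0,"ay":0,"az":0},{"x":0,"y":0,"z":0,"ax":0,"ay":0,"az":0},{"x":0,"y":0,"z":0.03,"ax":0,"ay":0,"az":0},{"x":0,"y":0,"z":0.15,"ax":0,"ay":0,"az":0},{"x":0,"y":0,"z":0.25,"ax":0,"ay":0,"az":0},{"x":0,"y":0,"z":0.25,"ax":0,"ay":0,"az":0}]' 0.5
python3 -m handwheel '[{"x":-0.05,"y":0.15,"z":0.19,"ax":0,"ay":0,"az":0},{"x":-0.05,"y":0.15,"z":0.19,"ax":0,"ay":0,"az":0},{"x":-0.03,"y":0.15,"z":0.1,"ax":0,"ay":0,"az":0},{"x":0,"y":0.15,"z":0,"ax":0,"ay":0,"az":0},{"x":0,"y":0.15,"z":0,"ax":0,"ay":0,"az":0},{"x":0,"y":0.1,"z":0,"ax":0,"ay":0,"az":0},{"x":0,"y":0,"z":0,"ax":0,"ay":0,"az":0},{"x":0,"y":0,"z":0,"ax":0,"ay":0,"az":0}]'
python3 -m handwheel '[{"x":0,"y":0,"z":0,"ax":0,"ay":0,"az":0},{"x":0,"y":0,"z":0,"ax":0,"ay":0,"az":0},{"x":0,"y":0,"z":0,"ax":0,"ay":0,"az":0},{"x":0,"y":0,"z":0,"ax":0,"ay":0,"az":0},{"x":0,"y":0,"z":0,"ax":0,"ay":0,"az":0},{"x":0,"y":0,"z":0,"ax":0,"ay":0,"az":0},{"x":0,"y":0,"z":0,"ax":0,"ay":0,"az":0},{"x":0,"y":0,"z":0,"ax":0,"ay":0,"az":0}]'
cat > chk.py <<'E'
from pj import *
def strips(f,c,ang,zs,half,dark=True,thr=100):
    im,p=load(f); i=im.astype(int); d=(i.max(2)<thr)&(i.max(2)-i.min(2)<25)
    a=np.radians(ang);Y=np.array([np.cos(a),np.sin(a)]);X=np.array([Y[1],-Y[0]])
    q=np.array(p['position'])[:2]-c; print('cam u,v,h',(q@X).round(),(q@Y).round(),p['position'][2].round())
    ys,xs=np.nonzero(d)
    for z in zs:
        P=onz(p,np.c_[xs,ys],z)-c;u,v=P@X,P@Y
        k=(abs(u)<half-3)&(abs(v)<75); print('z',z,'v range',np.percentile(v[k],[.3,99.7]).round(1), end=' ')
        for lo in(-52,-15,0,15,46): k=(v>lo)&(v<lo+6)&(abs(u)<half+12); print((lo,np.percentile(u[k],[1,99]).round(1).tolist() if k.sum()>8 else None),end=' ')
        print()
E
python3 - <<'E'
from chk import *
snap('wrist','w15.png')
strips('w15',np.array([620.8,101.0]),73.8,(8,30),18)
strips('w15',np.array([572,347.]),95.2,(34,58),12)
im,p=load('w15');print(proj(p,(620,100,20)),proj(p,(572,347,50)),arm.read_state()['position'])
E
```

```text
clock: 41.15
position: [620.9, 102.6, 143.5]
ee_rot: [-0.6, 0.8, 0.0, -0.001]
contact_force: [0.6, 0.4, 0.3]
gripper_width: 63.4
grasp_force: 0.0
clock: 41.95
position: [595.2, 272.9, 237.9]
ee_rot: [-0.6, 0.8, -0.0, -0.001]
contact_force: [0.8, 0.3, 0.1]
gripper_width: 64.1
grasp_force: 0.0
clock: 42.75
position: [595.4, 272.9, 238.2]
ee_rot: [-0.6, 0.8, -0.0, -0.0]
contact_force: [1.3, -0.0, 0.6]
gripper_width: 64.4
grasp_force: 0.0
cam u,v,h -72.0 76.0 404.0
z 8 v range [-15.9  59.5] (-52, None) (-15, [-8.7, 14.3]) (0, [-9.2, 15.0]) (15, [-8.8, 14.7]) (46, [-16.8, 23.5]) 
z 30 v range [-10.8  60.4] (-52, None) (-15, [-12.3, 9.4]) (0, [-12.4, 10.0]) (15, [-12.4, 9.7]) (46, [-19.9, 18.1]) 
cam u,v,h -13.0 -152.0 404.0
z 34 v range [-64.3  71.5] (-52, [-23.3, 23.2]) (-15, [-18.0, 13.1]) (0, [-11.7, 12.9]) (15, [-17.8, 12.6]) (46, [-18.3, 23.4]) 
z 58 v range [-68.   56.9] (-52, [-12.4, 11.3]) (-15, [-11.8, 11.2]) (0, [-11.8, 11.1]) (15, [-23.5, 23.4]) (46, [-23.3, 11.1]) 
[210.83526923  12.88151547] [326.74161482 241.02665236] [595.31835414 272.96126876 238.15808134]
```

The dog-bone sits within about 0.5 mm of the outline. The bar lies about 2.7 mm off-centre lengthwise, from the same bias, so I'll regrip it, shift it gently and release.

```bash
python3 -m handwheel '[{"x":-0.02,"y":0.06,"z":-0.07,"ax":0,"ay":0,"az":0.04},{"x":-0.02,"y":0.06,"z":-0.12,"ax":0,"ay":0,"az":0.04},{"x":-0.02,"y":0.07,"z":-0.15,"ax":0,"ay":0,"az":0.04},{"x":-0.02,"y":0.07,"z":-0.15,"ax":0,"ay":0,"az":0.04},{"x":-0.02,"y":0.07,"z":-0.15,"ax":0,"ay":0,"az":0.04},{"x":-0.017,"y":0.039,"z":-0.1,"ax":0,"ay":0,"az":0.0386},{"x":0,"y":0,"z":-0.05,"ax":0,"ay":0,"az":0},{"x":0,"y":0,"z":0,"ax":0,"ay":0,"az":0}]'
python3 -m handwheel '[{"x":0,"y":0,"z":0,"ax":0,"ay":0,"az":0},{"x":0,"y":0,"z":0,"ax":0,"ay":0,"az":0},{"x":0,"y":0,"z":0,"ax":0,"ay":0,"az":0},{"x":0,"y":0,"z":-0.1,"ax":0,"ay":0,"az":0},{"x":0,"y":0,"z":-0.1,"ax":0,"ay":0,"az":0},{"x":0,"y":0,"z":-0.04,"ax":0,"ay":0,"az":0},{"x":0,"y":0,"z":0,"ax":0,"ay":0,"az":0},{"x":0,"y":0,"z":0,"ax":0,"ay":0,"az":0}]'
python3 -m handwheel '[{"x":0,"y":0,"z":0,"ax":0,"ay":0,"az":0},{"x":0,"y":0,"z":0,"ax":0,"ay":0,"az":0},{"x":0,"y":0,"z":0,"ax":0,"ay":0,"az":0},{"x":0,"y":0,"z":0,"ax":0,"ay":0,"az":0},{"x":0,"y":0,"z":0,"ax":0,"ay":0,"az":0},{"x":0,"y":0,"z":0,"ax":0,"ay":0,"az":0},{"x":0,"y":0,"z":0,"ax":0,"ay":0,"az":0},{"x":0,"y":0,"z":0,"ax":0,"ay":0,"az":0}]' -1
```

```text
clock: 43.6
position: [571.3, 346.1, 78.7]
ee_rot: [0.738, -0.675, -0.0, 0.002]
contact_force: [-0.4, -0.2, -0.1]
gripper_width: 64.4
grasp_force: 0.0
clock: 44.4
position: [572.7, 347.1, 33.2]
ee_rot: [0.739, -0.674, 0.0, -0.001]
contact_force: [0.4, 0.4, 0.8]
gripper_width: 64.0
grasp_force: 0.0
clock: 45.2
position: [572.3, 347.0, 33.3]
ee_rot: [0.739, -0.674, 0.0, -0.001]
contact_force: [-1.6, -0.2, 4.5]
gripper_width: 20.9
grasp_force: 58.9
```

```bash
python3 -m handwheel '[{"x":0,"y":0,"z":0.01,"ax":0,"ay":0,"az":0},{"x":0,"y":0,"z":0.01,"ax":0,"ay":0,"az":0},{"x":-0.001,"y":0.0135,"z":0,"ax":0,"ay":0,"az":0},{"x":0,"y":0,"z":0,"ax":0,"ay":0,"az":0},{"x":0,"y":0,"z":-0.01,"ax":0,"ay":0,"az":0},{"x":0,"y":0,"z":-0.006,"ax":0,"ay":0,"az":0},{"x":0,"y":0,"z":-0.004,"ax":0,"ay":0,"az":0},{"x":0,"y":0,"z":0,"ax":0,"ay":0,"az":0}]'
python3 -m handwheel '[{"x":0,"y":0,"z":0,"ax":0,"ay":0,"az":0},{"x":0,"y":0,"z":0,"ax":0,"ay":0,"az":0},{"x":0,"y":0,"z":0,"ax":0,"ay":0,"az":0},{"x":0,"y":0,"z":0,"ax":0,"ay":0,"az":0},{"x":0,"y":0,"z":0,"ax":0,"ay":0,"az":0},{"x":0,"y":0,"z":0,"ax":0,"ay":0,"az":0},{"x":0,"y":0,"z":0,"ax":0,"ay":0,"az":0},{"x":0,"y":0,"z":0,"ax":0,"ay":0,"az":0}]'
python3 -m handwheel '[{"x":0,"y":0,"z":0,"ax":0,"ay":0,"az":0},{"x":0,"y":0,"z":0,"ax":0,"ay":0,"az":0},{"x":0,"y":0,"z":0,"ax":0,"ay":0,"az":0},{"x":0,"y":0,"z":0,"ax":0,"ay":0,"az":0},{"x":0,"y":0,"z":0.03,"ax":0,"ay":0,"az":0},{"x":0,"y":0,"z":0.15,"ax":0,"ay":0,"az":0},{"x":0,"y":0,"z":0.25,"ax":0,"ay":0,"az":0},{"x":0,"y":0,"z":0.25,"ax":0,"ay":0,"az":0}]' 0.5
python3 -m handwheel '[{"x":-0.2,"y":-0.1,"z":0.1,"ax":0,"ay":0,"az":0.09},{"x":-0.1,"y":-0.2,"z":0.1,"ax":0,"ay":0,"az":0.09},{"x":-0.1,"y":-0.2,"z":0.1,"ax":0,"ay":0,"az":0.09},{"x":0,"y":-0.2,"z":0.1,"ax":0,"ay":0,"az":0.09},{"x":0,"y":-0.22,"z":0.1,"ax":0,"ay":0,"az":0.09},{"x":0.05,"y":-0.2,"z":0.1,"ax":0,"ay":0,"az":0.09},{"x":0.05,"y":-0.1,"z":0.1,"ax":0,"ay":0,"az":0.09},{"x":0,"y":0,"z":0,"ax":0,"ay":0,"az":0.09}]'
python3 -m handwheel '[{"x":0,"y":0,"z":0,"ax":0,"ay":0,"az":0.09},{"x":0,"y":0,"z":0,"ax":0,"ay":0,"az":0.09},{"x":0,"y":0,"z":0,"ax":0,"ay":0,"az":0},{"x":0,"y":0,"z":0,"ax":0,"ay":0,"az":0},{"x":0,"y":0,"z":0,"ax":0,"ay":0,"az":0},{"x":0,"y":0,"z":0,"ax":0,"ay":0,"az":0},{"x":0,"y":0,"z":0,"ax":0,"ay":0,"az":0},{"x":0,"y":0,"z":0,"ax":0,"ay":0,"az":0}]'
python3 - <<'E'
from chk import *
snap('wrist','w16.png');print(arm.read_state()['position'])
im,p=load('w16')
for n,X in dict(bar=(572,347,50),dog=(620,100,20),disc=(634,-102,50),cube=(541,-352,80)).items(): print(n,proj(p,X).round())
strips('w16',np.array([572,347.]),95.2,(34,58),12)
strips('w16',np.array([620.8,101.0]),73.8,(8,30),18)
strips('w16',np.array([634,-101.7]),90,(34,58),28)
strips('w16',np.array([541,-352.]),79.1,(52,92),20)
allm('w16',[('pot','w',tuple(proj(p,(480,219,40)).astype(int)),40,3),('wt','y',tuple(proj(p,(488,-218,18)).astype(int)),18,3)])
E
```

```text
clock: 46.0
position: [571.8, 349.5, 33.3]
ee_rot: [0.739, -0.674, 0.0, -0.0]
contact_force: [-2.8, -0.5, 5.3]
gripper_width: 20.6
grasp_force: 59.9
clock: 46.8
position: [571.8, 349.5, 33.3]
ee_rot: [0.739, -0.674, 0.0, -0.0]
contact_force: [-2.9, -1.1, 4.7]
gripper_width: 20.8
grasp_force: 60.0
clock: 47.6
position: [571.4, 349.0, 169.4]
ee_rot: [0.739, -0.674, 0.0, 0.001]
contact_force: [0.5, 0.6, 0.2]
gripper_width: 64.3
grasp_force: 0.0
clock: 48.4
position: [513.7, 103.2, 312.3]
ee_rot: [0.985, -0.172, 0.003, -0.002]
contact_force: [-0.4, 0.7, 0.1]
gripper_width: 63.9
grasp_force: 0.0
clock: 49.2
position: [511.8, 105.5, 308.2]
ee_rot: [0.999, -0.033, -0.0, 0.0]
contact_force: [-0.3, -0.1, -0.0]
gripper_width: 64.3
grasp_force: 0.0
[511.75798148 105.45384546 308.16723184]
bar [ 76. 131.]
dog [283.  70.]
disc [464.  47.]
cube [656. 130.]
cam u,v,h -1.0 -248.0 474.0
z 34 v range [-67.1  74.6] (-52, [-23.4, 23.1]) (-15, [-21.4, 22.2]) (0, [-12.8, 11.6]) (15, [-23.4, 23.6]) (46, [-23.0, 23.7]) 
z 58 v range [-71.7  59.3] (-52, [-19.5, 19.0]) (-15, [-12.1, 10.9]) (0, [-23.1, 23.0]) 
[... 794 characters left out ...]
                                                        ~~~~~~~~~~~~~^^^^^^^^^^^^^^^^
    return _quantile_unchecked(
        a, q, axis, out, overwrite_input, method, keepdims, weights)
    return _ureduce(a,
                    func=_quantile_ureduce_func,
    ...<5 lines>...
                    overwrite_input=overwrite_input,
                    method=method)
    r = func(a, **kwargs)
    result = _quantile(arr,
                       quantiles=q,
    ...<2 lines>...
                       out=out,
                       weights=wgt)
    slices_having_nans = np.isnan(arr[-1, ...])
                                  ~~~^^^^^^^^^
IndexError: index -1 is out of bounds for axis 0 with size 0
```

Bar, dog-bone and disc are all centred within about 1 mm. A last numeric check covers the cube, pot and weight, then I'll hand in.

Run:
```python
from pj import *
im,p=snap('scene','s17.png'); i=im.astype(int); o,_=load('scene0'); o=o.astype(int)
u=proj(p,(541,-352,72)); m=cc((i.max(2)<75)&(i.max(2)-i.min(2)<30),tuple(u.astype(int)),3); print('cube',rect(hullP(p,m,72)),m.sum())
for n,a in(('pot',(350,260)),('wt',(226,161))): 
    b=[]
    for q in(o,i):
        k=((q.min(2)>150) if n=='pot' else (q[...,0]>120)&(q[...,2]<90)&(q[...,0]-q[...,2]>60)).copy()
        s=np.zeros_like(k); s[a[1]-16:a[1]+16,a[0]-16:a[0]+16]=1; ys,xs=np.nonzero(k&s); b.append((xs.mean().round(2),ys.mean().round(2),len(xs)))
    print(n,b)
s=arm.read_state();print(s['clock'],s['gripper_width'],s['contact_force'])
```

```text
cube {'c': [542.4000244140625, -353.79998779296875], 'L': np.float32(78.2), 'W': np.float32(45.2), 'ang': 72.9} 269
pot [(np.float64(349.92), np.float64(257.11), 271), (np.float64(349.67), np.float64(261.07), 153)]
wt [(np.float64(225.53), np.float64(160.4), 93), (np.float64(225.53), np.float64(160.4), 93)]
49.3 64.07615709149678 [-0.24086183  0.35411094 -0.33211215]
```

Run:
```python
from pj import *
for f in('w1','w16'):
    im,p=load(f);i=im.astype(int);k=((i.min(2)>60)&(i.max(2)-i.min(2)<60)).astype(np.uint8)
    P=hullP(p,cc(k,tuple(proj(p,(480,219,38)).astype(int)),3),40);print(f,rect(P),cv2.minEnclosingCircle(P))
a=[load(f)[0].astype(int)[235:285,325:375].sum(2) for f in('scene0','s17')]
for q in a: print(q[5:50:6,3:48:6])
```

```text
w1 {'c': [482.6000061035156, 213.10000610351562], 'L': np.float32(49.4), 'W': np.float32(40.7), 'ang': 113.0} ((482.7451477050781, 213.22100830078125), 24.903722763061523)
w16 {'c': [484.6000061035156, 213.39999389648438], 'L': np.float32(52.0), 'W': np.float32(40.5), 'ang': 133.5} ((485.0257873535156, 213.74774169921875), 26.112659454345703)
[[202 261 203 256 209 194 242 190]
 [256 192 199 195 230 258 199 212]
 [210 228 207 745 743 726 203 192]
 [194 217 272 746 742 751 196 220]
 [197 193 425 450 452 445 199 202]
 [213 212 208 477 519 153 214 208]
 [221 200 204 203 197 190 207 195]
 [206 211 219 215 204 209 212 209]]
[[109 149 128 150 120 102 136 127]
 [146 131 121 110 127 153 143 130]
 [112 116 110 469 471 419 120 127]
 [173 117 150 750 746 752 126 120]
 [216 196 432 451 452 446 102 120]
 [212 205 201 477 516 155 218 209]
 [201 200 201 210 201 207 204 206]
 [201 207 204 218 203 220 214 214]]
```

The pot is unmoved; the arm's shadow falls across it. Handing in.

```bash
python3 -c "
from bench import arm
print(arm.job_done())"
```

```text
the job is handed in; nothing more can be done
None
```

The job is handed in at about 49 s: the disc, bar and dog-bone measured about 1 mm from centre and the cube about 2 mm (a coarser check), the bar was re-centred once after the dog-bone was placed, and the pot and weight have not moved.

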